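# Empty the deburring machine's catch tray into the padded tote

### The arm

A 6-joint arm with a two-finger parallel gripper is mounted at the origin on the work surface; the furniture and walls round the work are solid. World frame = base frame: x ahead of the robot, y to its left, z up, the work surface at z = 0. Lengths are in m, angles in degrees, forces in N, time in s.
With the tool pointing down it reaches from about 0.375 to 0.975 m from the base axis. Payload 3.8 kg.
Tool frame: the origin (TCP) lies between the finger pads, 19 mm behind the fingertips; this is the grasp point; z points along the fingers, y is the line along which they close (so a half turn about z gives the same grasp; the last joint's range is limited). The gripper opens to 85 mm and grips with 20 to 120 N. Pads are 22 mm wide; open, the fingers measure 114 mm over their backs; the gripper's body (76 mm by 85 mm) begins 54 mm behind the grasp point. The pads swing forward as they close: fully open they stand 13 mm farther back than shut.
Start: joints at [-2.114, 15.12, 91.902, -0, 72.978, -2.114], TCP at [0.675, -0, 0.25] pointing down, gripper open.
Joint ranges: [-150.88, 150.88], [-54.13, 125.18], [17.81, 147.31], [-75.09, 255.09], [0, 152.58], [-146.25, 146.25]. Speed limits (degrees/s): [147.25, 147.25, 180, 180, 180, 180].

### API

Orientations are given as a 3x3 rotation matrix whose columns are the frame's x, y, z axes.
In Python, from cell import * gives the robot as it stands. The module is installed in compiled form; this text tells all that it offers.
- The arm moves only by the tool play_rows, never from a script. Its argument "rows" is a list of rows, each an object of numbers: "x", "y", "z": the shift along the tool's x, y, z scaled (see below); "rx", "ry", "rz": the turn, a rotation vector about the tool's x, y, z scaled (see below). A call has 1 to 8 rows; each row is the pose to reach, as a shift and turn from the pose commanded when the call began, along the tool's axes at that moment; what a row does not reach only later rows make up. The controller multiplies each number of a shift by 0.3 m and each number of a turn by pi/2 rad. A row lasts 1/8 s, in which the tool goes at most 62.5 mm and 10.7 degrees, less where a joint would pass 70% of its speed; a pose out of reach is approached as far as the arm can. A call with a number of a shift or a turn outside -1 to 1 is refused whole. A call with a gripper value outside its range is refused whole. "claw" is the opening, from 0 (shut) to 1 (fully open), set as the call begins (left out, the last holds). The fingers move at their own pace and stop on an object; "squeeze" is the grip in N (left out, the last holds). Time passes only in rows, so rows that repeat a pose let the fingers close. It gives the time, the measured TCP pose, the force, the opening and the grip force at its end, in the units of the state.
- get_obs(): the state, without advancing time (a new reading comes with each control period).
- get_image(name): name is "scene" or "side" or "wrist"; returns (picture, depth): 480x640x3 uint8, blue, green, red; 480x640 float32, m along the optical axis (not along the pixel's ray), 0 where there is no reading.
- camera_info(name): a dict with "K" (3x3 intrinsics, pixels), "eye" and "attitude" of the camera in the world. Camera axes: x right, y down, z forward; pixel columns grow to the right and rows downward; lengths in m; the calibration is good to about 2 mm. A picture is of the moment at which its call begins: read the wrist's pose just before it. camera_info takes no time and is no camera call; for the wrist camera it gives the pose at the moment of the call.
- job_done(): hands the job in; it is judged then, once.
The state is a dict: "t": time; "joint_positions": joint angles; "dq": joint speeds; "joint_torque": joint torques, N m; "tool_pos": TCP position; "tool_rot": TCP orientation; "contact_force": force on the tool from outside, world axes, zero at the start; "moment": the same for the moment, N m; "opening": finger opening in m; "gripper_force": force on a finger pad.
Only numpy, scipy, OpenCV 4.12 (cv2) and the standard library are available. Lean on these libraries where they do the work, as an engineer would, in place of code of your own. Each camera call takes 0.05 s, during which the arm holds its last target. There are 200 camera calls.

### The job

Two finished steel bars have come to rest in the machine's catch tray, back under its yellow discharge hood. First take away the brown sample jar that someone left standing in the tray and stand it upright on the bench, clear of machine and tote; then bring both bars into the green tote and lay them flat, side by side, on its cardboard pads. Nobody knows how high the pads are stacked, so feel for them: let a bar go only once it rests on the pads, without ramming it down, and leave the star knob and the spanner where they are.

Things in the scene. Friction and masses are not known exactly. Their poses are not given: they have to be found in the camera images.
- machine: Blue bench machine with steel catch tray, fixed, one piece. Origin on the table (z=0) under the middle of its hood's front edge; x points into the machine, z up; the tray's open front looks to -x, to the robot's left. Tray: floor 50 mm above the table, x -135..100 mm, y -84..84 mm; top of front wall 59 mm, of side walls 61 mm above the table. Housing: x 100..230 mm, 236 mm high.
- hood_edge (a point): Middle of the front edge of the yellow sheet-metal discharge hood (at its underside, 112 mm above the table, 62 mm above the tray floor; axes as the machine's). The hood is level, 170 mm wide and reaches from this edge 100 mm back to the housing, over the rear of the tray; its top is 118 mm above the table. Open at the front; side cheeks begin 45 mm behind the edge.
- bar_1: Finished steel bar, 26 x 75 x 12 mm, about 190 g. Origin at the centre of its underside, x along the 26 mm width, y along the 75 mm length, z up. It lies flat on the tray floor, its length pointing roughly into the machine, its near end some 5 to 13 mm behind the hood's front edge: a tool pointing straight down cannot reach it.
- bar_2: The second finished bar, same kind and size and lying the same way, about 70 mm beside the first.
- jar: Brown sample jar with black screw lid, 45 mm diameter, 75 mm high (lid from 62 mm up), 60 g, standing upright on the tray floor in front of the hood. Origin at the centre of its underside, z up.
- tote: Green plastic tote, fixed on the bench, 160 (x) x 140 (y) x 50 mm high, walls 4 mm with a rim 5 mm wide outside, open on top. Origin at the centre of its underside, 6 mm above the table. Inside lie cardboard layer pads, flat and level over the whole floor; their top is anywhere from 8 to 38 mm above this origin and is not reported.
- knob: Bystander: black star knob, 48 x 46 mm, with its stud up, 50 mm high, standing beside the machine. Origin at the centre of its underside.
- spanner: Bystander: flat combination spanner, 24 x 162 x 9 mm, lying beside the machine's housing. Origin at the centre of its underside, y along its length.
Not all that is in view belongs to the job. What is shaped like the jar but pink or purple is not meant.

How it is judged (in metres and radians):
On the way, in this order (a step that is already met when the one before it is completed fails the run):
1. the jar stands on the bench, clear of machine and tote, while both bars are still under the hood ((x of jar in the frame of machine below -0.16 m or y of jar in the frame of machine above 0.105 m or y of jar in the frame of machine below -0.105 m) and height (world z) of jar below 0.015 m and angle between jar's own z axis and vertical below 0.15 rad and contact force between jar and machine below 0.02 N and contact force between jar and tote below 0.02 N and linear speed of jar below 0.02 m/s and angular speed of jar below 0.3 rad/s and x of each of bar_1, bar_2 in the frame of machine above 0.02 m), for 0.2 s.
2. the first bar is set on the pads while still held: the gripper has it and it bears on the pads (((x of bar_1 in the frame of tote between -0.076 and 0.076 m and y of bar_1 in the frame of tote between -0.066 and 0.066 m and contact force between bar_1 and tote above 0.4 N and contact force between bar_1 and the fingers above 2 N) or (x of bar_2 in the frame of tote between -0.076 and 0.076 m and y of bar_2 in the frame of tote between -0.066 and 0.066 m and contact force between bar_2 and tote above 0.4 N and contact force between bar_2 and the fingers above 2 N))), for 0.04 s.
3. with the first bar let go and lying flat in the tote, the second is set on the pads in the same way (((x of bar_1 in the frame of tote between -0.076 and 0.076 m and y of bar_1 in the frame of tote between -0.066 and 0.066 m and contact force between bar_1 and tote above 0.4 N and contact force between bar_1 and the fingers above 2 N and x of bar_2 in the frame of tote between -0.076 and 0.076 m and y of bar_2 in the frame of tote between -0.066 and 0.066 m and z of bar_2 in the frame of tote below 0.054 m and angle between the z axis of bar_2 and the z axis of tote, either way round below 0.15 rad and linear speed of bar_2 below 0.02 m/s and angular speed of bar_2 below 0.3 rad/s and contact force between bar_2 and the fingers below 0.05 N) or (x of bar_2 in the frame of tote between -0.076 and 0.076 m and y of bar_2 in the frame of tote between -0.066 and 0.066 m and contact force between bar_2 and tote above 0.4 N and contact force between bar_2 and the fingers above 2 N and x of bar_1 in the frame of tote between -0.076 and 0.076 m and y of bar_1 in the frame of tote between -0.066 and 0.066 m and z of bar_1 in the frame of tote below 0.054 m and angle between the z axis of bar_1 and the z axis of tote, either way round below 0.15 rad and linear speed of bar_1 below 0.02 m/s and angular speed of bar_1 below 0.3 rad/s and contact force between bar_1 and the fingers below 0.05 N))), for 0.04 s.
At the end, for the whole second after the job is handed in: Both bars lie flat (within 0.15 rad) and at rest on the pads inside the tote, side by side and not one on the other (centres at least 22 mm apart); the jar stands upright (within 0.15 rad) and at rest on the bench beside or in front of the tray, touching neither machine nor tote (x of bar_1 in the frame of tote between -0.076 and 0.076 m and y of bar_1 in the frame of tote between -0.066 and 0.066 m and z of each of bar_1, bar_2 in the frame of tote below 0.054 m and angle between the z axis of each of bar_1, bar_2 and the z axis of tote, either way round below 0.15 rad and x of bar_2 in the frame of tote between -0.076 and 0.076 m and y of bar_2 in the frame of tote between -0.066 and 0.066 m and horizontal distance between bar_1 and bar_2 above 0.022 m and linear speed of each of bar_1, bar_2, jar below 0.02 m/s and angular speed of each of bar_1, bar_2, jar below 0.3 rad/s and (x of jar in the frame of machine below -0.16 m or y of jar in the frame of machine above 0.105 m or y of jar in the frame of machine below -0.105 m) and height (world z) of jar below 0.015 m and angle between jar's own z axis and vertical below 0.15 rad and contact force between jar and machine below 0.02 N and contact force between jar and tote below 0.02 N).
It fails at once if a bar is dropped into the tote (unheld and faster than 0.35 m/s, a fall of about 6 mm) ((x of bar_1 in the frame of tote between -0.076 and 0.076 m and y of bar_1 in the frame of tote between -0.066 and 0.066 m and height (world z) of bar_1 below 0.2 m and contact force between bar_1 and the fingers below 0.05 N and linear speed of bar_1 above 0.35 m/s) or (x of bar_2 in the frame of tote between -0.076 and 0.076 m and y of bar_2 in the frame of tote between -0.066 and 0.066 m and height (world z) of bar_2 below 0.2 m and contact force between bar_2 and the fingers below 0.05 N and linear speed of bar_2 above 0.35 m/s)).
It fails at once if a bar is pressed onto the pads or against the tote's walls with more than 35 N (contact force between any of bar_1, bar_2 and tote above 35 N).
It fails at once if a bystander (knob, spanner) is moved more than 15 mm (distance of any of knob, spanner from where it was at the start of the episode above 0.015 m).
It also fails if it takes over 72 s, if anything falls off the work surface, if the arm or the gripper's body presses on something with over 40 N, if the wrist force passes 120 N, or if a joint passes its speed limit or range.

## Working session

There is one attempt and no reset: what is moved stays moved. The work goes in short steps, Python scripts to look and compute and a tool call to move; the robot and the scene stay as the last step left them, time stands still between calls to the robot, and variables do not carry over. Pictures are saved under pics/ and viewed, at most 12 in all, crops included, and the job is handed in when it is done.

Besides the shell and the picture viewer there is one more tool, called in YAML: its name, and indented under it one key for each argument. play_rows: Moves the arm, as the interface text tells. Its arguments: {"type":"object","properties":{"rows":{"type":"array","items":{"type":"object","properties":{"x":{"type":"number"},"y":{"type":"number"},"z":{"type":"number"},"rx":{"type":"number"},"ry":{"type":"number"},"rz":{"type":"number"}}}},"claw":{"type":"number"},"squeeze":{"type":"number"}},"required":["rows"]}

```bash
mkdir -p pics
cat > h.py <<'E'
from cell import *
import numpy as np, cv2
def snap(n,f=None):
    c=camera_info(n); im,d=get_image(n)
    if f: cv2.imwrite('pics/'+f,im)
    np.savez('%s.npz'%n,im=im,d=d,K=c['K'],e=c['eye'],R=c['attitude'])
    return im,d,c
def cloud(d,c):
    K=np.array(c['K']);v,u=np.indices(d.shape)
    p=np.stack([(u-K[0,2])/K[0,0]*d,(v-K[1,2])/K[1,1]*d,d],-1)
    return p@np.array(c['attitude']).T+np.array(c['eye'])
E
python3 - <<'E'
from h import *
for n in ['scene','side']:
    im,d,c=snap(n,n+'0.png'); print(n,c['eye'],np.round(c['attitude'],3).tolist(),np.array(c['K'])[0,0])
im,d,c=snap('wrist','wrist0.png');print(c)
a=[cv2.imread('pics/%s0.png'%n) for n in('scene','side')]
print(get_obs())
E
```

```text
scene [-0.01467634  0.99346208  0.81974571] [[-0.775, -0.429, 0.464], [-0.632, 0.526, -0.569], [0.001, -0.734, -0.679]] 603.0260343054478
side [0.47870357 1.04917042 0.66178363] [[-1.0, -0.016, -0.004], [-0.007, 0.642, -0.767], [0.015, -0.767, -0.642]] 562.4824978231165
{'K': array([[396.23458053,   0.        , 321.44119394],
       [  0.        , 396.23458053, 244.4535813 ],
       [  0.        ,   0.        ,   1.        ]]), 'eye': array([0.67438794, 0.07892038, 0.37219161]), 'attitude': array([[ 0.99999723,  0.00172923, -0.00159958],
       [ 0.00115347, -0.95153142, -0.3075494 ],
       [-0.00205387,  0.3075467 , -0.95153077]])}
{'t': 0.15, 'joint_positions': array([-2.11539063e+00,  1.51596501e+01,  9.19648097e+01, -1.12936894e-03,
        7.29791653e+01, -2.11547035e+00]), 'dq': array([ 0.03238808, -0.14615833, -0.25085003,  0.03484655,  0.04227252,
        0.04561696]), 'joint_torque': array([-4.44535381e-04, -5.15905774e+01, -3.67958951e+01, -2.06692371e-04,
        8.09489022e-03,  2.50629785e-05]), 'tool_pos': array([ 6.74444069e-01, -1.37863019e-06,  2.48928819e-01]), 'tool_rot': array([[-7.13478606e-06,  9.99998365e-01, -1.80806072e-03],
       [ 9.99999999e-01,  7.22144778e-06,  4.79242340e-05],
       [ 4.79372125e-05, -1.80806037e-03, -9.99998364e-01]]), 'contact_force': array([0.03392972, 0.70337418, 0.27331816]), 'moment': array([-0.03196639,  0.00195417,  0.01516243]), 'gripper_force': 0.0, 'opening': 0.08505213806526497}
```

View pics/scene0.png

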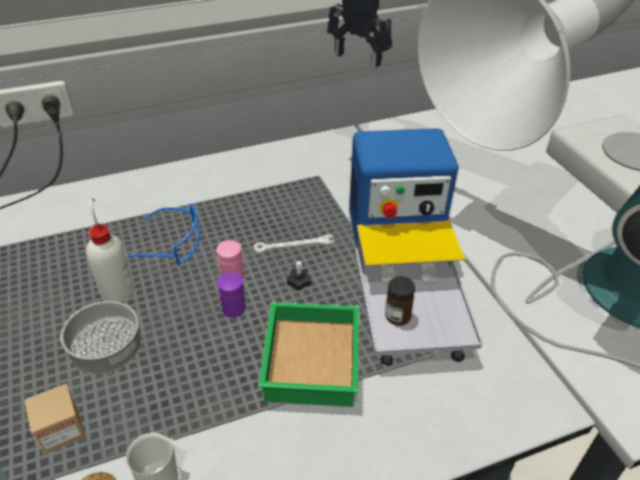

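View pics/side0.png

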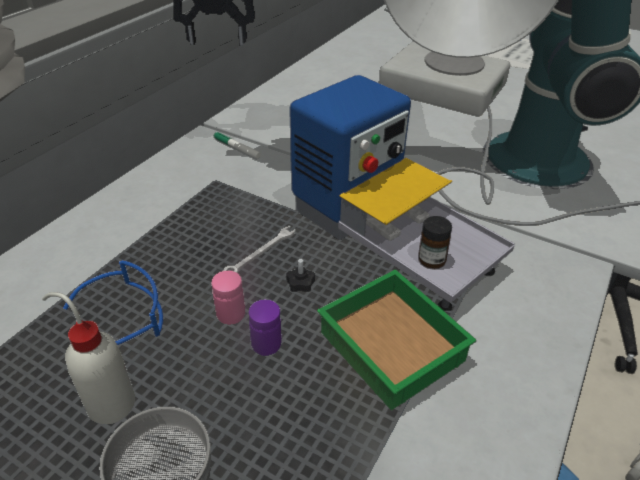

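The scene view shows the jar at (400,300), the hood at (410,243), the bars under it at about (387,270) and (428,270), and the tote at (312,353). The side view shows the jar at (434,243), the hood at (397,190), the tote at (395,335) and the knob at (300,278). Next I measure these from depth, colour masks and both views.

```bash
cat >> h.py <<'E'
def load(n):
    z=np.load('%s.npz'%n); c=dict(K=z['K'],eye=z['e'],attitude=z['R']); return z['im'],z['d'],c
def rect(P):
    (cx,cy),(w,h),a=cv2.minAreaRect((P[:,:2]*1000).astype(np.float32)); return np.round([cx,cy,w,h,a],1)
E
python3 - <<'E'
from h import *
for n in ['scene','side']:
    im,d,c=load(n);P=cloud(d,c);hsv=cv2.cvtColor(im,cv2.COLOR_BGR2HSV).astype(int);H,S,V=hsv[...,0],hsv[...,1],hsv[...,2]
    ok=(d>0)
    ye=ok&(abs(H-25)<6)&(S>180)&(V>120)
    k=P[ye];zz=np.median(k[:,2]);k=k[abs(k[:,2]-zz)<.004];print(n,'hood',zz,len(k),rect(k), cv2.boxPoints(cv2.minAreaRect((k[:,:2]*1000).astype(np.float32))).round().tolist())
    g=ok&(abs(H-70)<15)&(S>150)&(V>60);k=P[g];k=k[(k[:,0]>.3)&(k[:,0]<.9)&(k[:,1]>.1)];zt=np.percentile(k[:,2],90);k=k[abs(k[:,2]-zt)<.004];
    print('tote',zt,len(k),rect(k),cv2.boxPoints(cv2.minAreaRect((k[:,:2]*1000).astype(np.float32))).round().tolist())
    # jar & tray box
    u,v=(400,300) if n=='scene' else (434,243)
    print('jar px',P[v,u]); 
    w=ok&(np.hypot(P[...,0]-P[v,u,0],P[...,1]-P[v,u,1])<.05)&(P[...,2]>.065)&(V<110)
    k=P[w];print('jar',len(k),k[:,2].max(),np.percentile(k,[2,50,98],axis=0).round(4).tolist())
    t=k[k[:,2]>k[:,2].max()-.003];print('lid',len(t),rect(t))
    for q in ([(387,270),(428,270),(430,300),(372,300),(298,278),(310,355)] if n=='scene' else [(410,215),(385,225),(470,250),(300,280),(395,340),(300,265)]): print(q,P[q[1],q[0]].round(4),hsv[q[1],q[0]])
im,d,c=load('scene');a=cv2.resize(im[210:370,340:500],(800,800))[:600]
im,d,c=load('scene');a=cv2.resize(im[210:310,345:475],None,fx=3,fy=3,interpolation=2)
im,d,c=load('side');b=cv2.resize(im[160:290,320:520],None,fx=2,fy=2,interpolation=2)
o=np.zeros((600,400,3),np.uint8);o[:300,:390]=a;o[320:580]=b;cv2.imwrite('pics/crop.png',o)
E
```

```text
scene hood 0.11601729774763303 3599 [344.7 283.2 168.  104.1  43.7] [[248.0, 263.0], [320.0, 187.0], [441.0, 304.0], [369.0, 379.0]]
tote 0.05775609167841671 1107 [366.4 527.6 146.2 171.8  35.6] [[257.0, 555.0], [357.0, 415.0], [476.0, 500.0], [376.0, 640.0]]
jar px [0.28485002 0.40503705 0.11234683]
jar 981 0.12884370944599932 [[0.2717, 0.37, 0.0672], [0.2878, 0.3989, 0.1189], [0.312, 0.41, 0.1279]]
lid 162 [293.6 388.4  38.1  41.6  30.5]
(387, 270) [0.3625 0.3192 0.0644] [ 30  12 125]
(428, 270) [0.3065 0.2721 0.0634] [ 24  11 113]
(430, 300) [0.2702 0.3228 0.0527] [128   5 198]
(372, 300) [0.3496 0.3819 0.0478] [130   4 201]
(298, 278) [0.498  0.4048 0.0243] [150   7  35]
(310, 355) [0.3708 0.525  0.0215] [ 17 112 202]
side hood 0.11386809201336345 2939 [347.3 285.  170.1 101.6  43.6] [[251.0, 263.0], [321.0, 190.0], [444.0, 307.0], [374.0, 380.0]]
tote 0.0558116553417289 1510 [366.6 529.1 150.  170.6  35.4] [[256.0, 555.0], [355.0, 416.0], [477.0, 503.0], [378.0, 642.0]]
jar px [0.30161546 0.41125087 0.10464717]
jar 1263 0.12657598627818267 [[0.2764, 0.3735, 0.0666], [0.2991, 0.4048, 0.1064], [0.3175, 0.4125, 0.1249]]
lid 208 [296.3 390.8  41.1  40.6   5.1]
(410, 215) [0.317  0.2828 0.0561] [30  6 79]
(385, 225) [0.3638 0.3179 0.0616] [21 45 91]
(470, 250) [0.2266 0.3615 0.0472] [124  12 154]
(300, 280) [0.5041 0.4091 0.0194] [120   6  40]
(395, 340) [0.3629 0.5272 0.0186] [ 15 120 161]
(300, 265) [0.5042 0.4013 0.0451] [100   7 117]
```

View pics/crop.png

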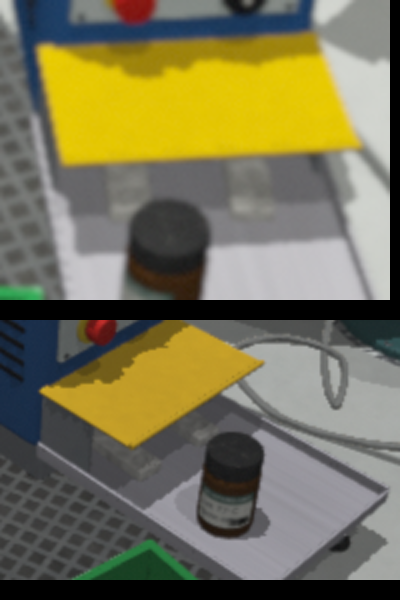

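The crop shows both bars, grey, with their near ends just behind the hood's front edge, one each side of the jar lid. The two views agree to about 2–3 mm. Next: refine the bar poses, choose a spot for the jar, and check whether the wrist can make the tilted reach.

```bash
cat >> h.py <<'E'
from scipy.spatial.transform import Rotation as Ro
PSI=np.deg2rad(-46.35); O=np.array([.3105,.3215])
mx=np.array([np.cos(PSI),np.sin(PSI)]); my=np.array([-mx[1],mx[0]])
def toM(p): p=np.asarray(p); q=p[...,:2]-O; return np.concatenate([(q@mx)[...,None],(q@my)[...,None],p[...,2:]],-1)
def toW(x,y,z): return np.r_[O+x*mx+y*my,z]
def Rt(t,up=1,yaw=0):   # tool pitched t deg below level, heading machine x (+yaw)
    p=PSI+np.deg2rad(yaw); t=np.deg2rad(t)
    a=np.r_[np.cos(t)*np.cos(p),np.cos(t)*np.sin(p),-np.sin(t)]
    b=np.r_[np.sin(t)*np.cos(p),np.sin(t)*np.sin(p),np.cos(t)]*up
    return np.stack([b,np.cross(a,b),a],1)
def mv(p,R):  # units for play_rows from the present pose (measured)
    o=get_obs();T=np.array(o['tool_rot']);s=T.T@(np.array(p)-o['tool_pos'])/.3;r=Ro.from_matrix(T.T@R).as_rotvec()/(np.pi/2)
    return s.round(3),r.round(3)
E
python3 - <<'E'
from h import *
for up in (1,-1):
  for t in (25,30,40,50,60):
    for q1,q23 in ((66,125),(66,110)):
      F=Ro.from_euler('ZY',[q1,q23],degrees=True).as_matrix()
      W=F.T@Rt(t,up)@Ro.from_euler('z',-90,degrees=True).as_matrix()
      print(up,t,q1,q23,Ro.from_matrix(W).as_euler('ZYZ',degrees=True).round(0))
for n in ['scene','side']:
    im,d,c=load(n);P=toM(cloud(d,c));hsv=cv2.cvtColor(im,cv2.COLOR_BGR2HSV).astype(int);H,S,V=hsv[...,0],hsv[...,1],hsv[...,2]
    fl=P[(d>0)&(abs(P[...,0]+.03)<.02)&(abs(P[...,1]+.0)<.07)&(P[...,2]<.06)];zf=np.median(fl[:,2]);print(n,'floor',zf)
    for s in (1,-1):
        m=(d>0)&(P[...,0]>-.005)&(P[...,0]<.09)&(abs(P[...,1]-s*.036)<.03)&(P[...,2]>zf+.007)&(P[...,2]<zf+.025)&(S<60)
        k=P[m];print(s,len(k),np.percentile(k,[3,50,97],axis=0).round(4).tolist() if len(k) else '',rect(k) if len(k)>5 else '')
im,d,c=load('scene');P=cloud(d,c)
for q in [(300,205),(320,210),(280,215),(330,225),(420,365),(430,380)]: print(q,P[q[1],q[0]].round(3),toM(P[q[1],q[0]]).round(3))
E
```

```text
1 25 66 125 [ -57.   92. -139.]
1 25 66 110 [ -58.  100. -152.]
1 30 66 125 [ -53.   89. -139.]
1 30 66 110 [ -54.   98. -151.]
1 40 66 125 [ -46.   83. -140.]
1 40 66 110 [ -45.   93. -151.]
1 50 66 125 [ -38.   76. -141.]
1 50 66 110 [ -36.   88. -150.]
1 60 66 125 [ -29.   70. -144.]
1 60 66 110 [ -28.   83. -151.]
-1 25 66 125 [-57.  92.  41.]
-1 25 66 110 [-58. 100.  28.]
-1 30 66 125 [-53.  89.  41.]
-1 30 66 110 [-54.  98.  29.]
-1 40 66 125 [-46.  83.  40.]
-1 40 66 110 [-45.  93.  29.]
-1 50 66 125 [-38.  76.  39.]
-1 50 66 110 [-36.  88.  30.]
-1 60 66 125 [-29.  70.  36.]
-1 60 66 110 [-28.  83.  29.]
scene floor 0.050805146082648966
1 212 [[0.0156, 0.0229, 0.0589], [0.0347, 0.0367, 0.0626], [0.052, 0.0476, 0.0649]] [33.1 35.3 25.3 41.8 85.1]
-1 270 [[0.0093, -0.0492, 0.0584], [0.0304, -0.036, 0.0625], [0.0511, -0.0239, 0.0657]] [ 30.5 -37.   26.7  45.9  84.9]
side floor 0.04875752416073165
1 324 [[0.0146, 0.0264, 0.0561], [0.0367, 0.0423, 0.0602], [0.0741, 0.0509, 0.0627]] [46.9 37.9 28.6 67.3 88.7]
-1 184 [[0.0097, -0.0447, 0.0566], [0.0245, -0.0316, 0.0601], [0.0392, -0.0204, 0.0622]] [ 24.8 -33.9  27.9  31.2  86. ]
(300, 205) [0.65  0.219 0.004] [0.309 0.175 0.004]
(320, 210) [0.605 0.205 0.005] [0.288 0.133 0.005]
(280, 215) [0.661 0.271 0.004] [0.278 0.219 0.004]
(330, 225) [0.56  0.229 0.003] [0.239 0.116 0.003]
(420, 365) [0.227 0.414 0.002] [-0.125  0.003  0.002]
(430, 380) [0.198 0.43  0.002] [-0.156 -0.007  0.002]
```

Run:
```python
from h import *
for n,qs in (('scene',[(460,80),(545,30),(600,10),(630,60),(600,140),(635,250)]),('side',[(480,30),(440,5),(455,60),(600,90),(430,75)])):
    im,d,c=load(n);P=cloud(d,c)
    for q in qs: print(n,q,P[q[1],q[0]].round(3))
print(mv([.675,0,.36],Rt(90,-1)), mv(np.r_[.295,.3895,.2],Rt(90,-1)))
```

```text
scene (460, 80) [0.337 0.216 0.397]
scene (545, 30) [0.274 0.086 0.447]
scene (600, 10) [0.213 0.061 0.485]
scene (630, 60) [ 0.335 -0.977 -0.009]
scene (600, 140) [ 0.22  -0.33   0.071]
scene (635, 250) [0.027 0.201 0.225]
side (480, 30) [0.248 0.24  0.365]
side (440, 5) [0.303 0.202 0.387]
side (455, 60) [ 0.135 -0.32   0.082]
side (600, 90) [0.025 0.206 0.258]
side (430, 75) [ 0.206 -0.259  0.068]
(array([ 0.   ,  0.001, -0.37 ]), array([-0.001, -0.   , -0.485])) (array([ 1.298, -1.265,  0.165]), array([-0.001, -0.   , -0.485]))
```

Run:
```python
from h import *
for n in ('scene','side'):
    im,d,c=load(n);P=cloud(d,c)
    m=(d>0)&(P[...,2]>.25)&(P[...,0]<.55)&(P[...,0]>-.1)&(P[...,1]>-.3)
    k=P[m];
    for z0 in np.arange(.25,.8,.05):
        q=k[(k[:,2]>=z0)&(k[:,2]<z0+.05)]
        if len(q)>20: print(n,round(z0,2),len(q),np.percentile(q[:,:2],[1,50,99],axis=0).round(3).tolist())
im=load('wrist')[0];cv2.imwrite('pics/w0.png',im)
```

```text
scene 0.25 720 [[0.033, 0.133], [0.055, 0.189], [0.07, 0.202]]
scene 0.3 673 [[0.23, 0.244], [0.279, 0.255], [0.331, 0.271]]
scene 0.35 5672 [[0.187, 0.185], [0.281, 0.23], [0.375, 0.279]]
scene 0.4 7250 [[0.17, 0.089], [0.285, 0.185], [0.394, 0.287]]
scene 0.45 6566 [[0.166, -0.0], [0.288, 0.158], [0.396, 0.291]]
scene 0.5 1265 [[0.174, 0.097], [0.302, 0.213], [0.388, 0.292]]
scene 0.55 69 [[0.208, 0.279], [0.217, 0.284], [0.227, 0.287]]
side 0.25 3833 [[-0.036, -0.039], [0.051, 0.189], [0.073, 0.206]]
side 0.3 3591 [[-0.022, 0.004], [0.051, 0.182], [0.326, 0.27]]
side 0.35 7257 [[0.008, 0.15], [0.243, 0.227], [0.376, 0.28]]
side 0.4 599 [[0.17, 0.225], [0.188, 0.265], [0.389, 0.289]]
```

View pics/w0.png

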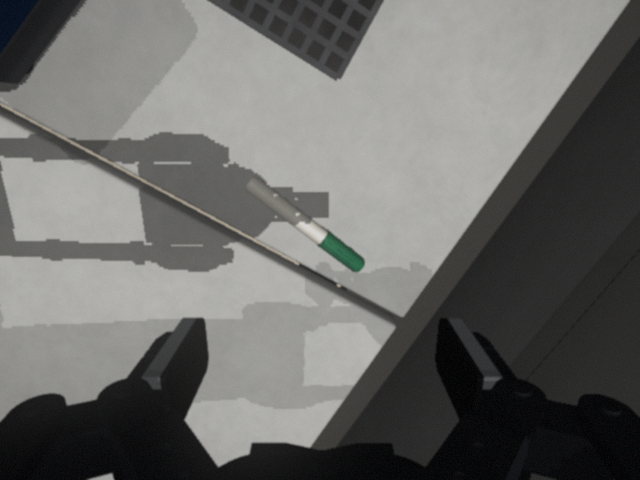

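The wrist view shows the pen at (305,225) and the machine's corner at top left, and nothing in the way of the move. The white cone could be a lamp or part of the arm, so I move away on the clear side and compare scene images.

play_rows:
  rows:
    - {"x":0.2,"z":-0.05}
    - {"x":0.4,"z":-0.1}
    - {"x":0.6,"z":-0.16,"rz":-0.1}
    - {"x":0.8,"z":-0.16,"rz":-0.2}
    - {"x":0.83,"z":-0.16,"rz":-0.3}
    - {"x":0.83,"z":-0.16,"rz":-0.3}
  claw: 1
  squeeze: 40

```text
invalid input
```

Run:
```python
from h import *
im,d,c=snap('scene','scene1.png');P=cloud(d,c)
o=get_obs();print(o['t'],o['joint_positions'].round(2),o['tool_pos'].round(4))
```

```text
0.2 [-2.11 15.15 91.95  0.   72.98 -2.11] [0.6746 0.     0.2491]
```

View pics/scene1.png

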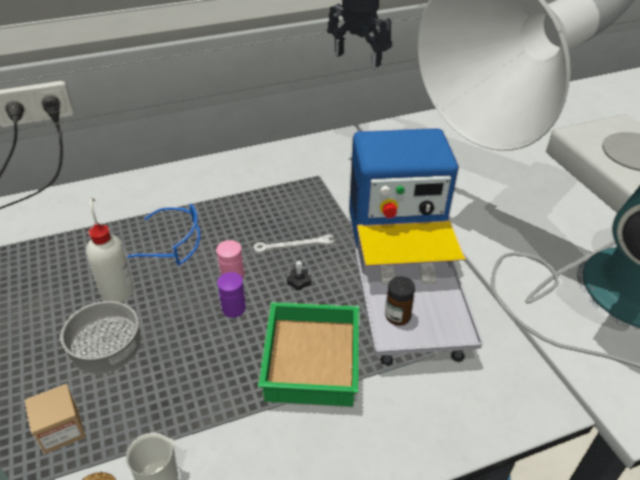

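The view is unchanged (still no motion): the cone is at (500,70), the jar at (400,300). The call was refused, so I resend it with all fields filled in.

play_rows:
  rows:
    - {"x":0.2,"y":0,"z":-0.05,"rx":0,"ry":0,"rz":0}
    - {"x":0.4,"y":0,"z":-0.1,"rx":0,"ry":0,"rz":0}
    - {"x":0.6,"y":0,"z":-0.16,"rx":0,"ry":0,"rz":-0.1}
    - {"x":0.8,"y":0,"z":-0.16,"rx":0,"ry":0,"rz":-0.2}
    - {"x":0.83,"y":0,"z":-0.16,"rx":0,"ry":0,"rz":-0.3}
    - {"x":0.83,"y":0,"z":-0.16,"rx":0,"ry":0,"rz":-0.3}
  claw: 1.0
  squeeze: 40

```text
t: 0.95
tool_pos: [0.6745, 0.2503, 0.2974]
tool_rot: [[-0.454, 0.891, -0.001], [0.891, 0.454, -0.0], [0.0, -0.001, -1.0]]
contact_force: [-0.0, -0.9, -0.6]
opening: 0.0853
gripper_force: 0.0
```

Run:
```python
from h import *
im,d,c=snap('scene','scene2.png');P=cloud(d,c)
o=get_obs();print(o['t'],o['joint_positions'].round(2),o['tool_pos'].round(4))
```

```text
1.0 [ 1.830e+01  1.866e+01  8.244e+01 -2.000e-02  7.895e+01 -8.580e+00] [0.6747 0.2492 0.2975]
```

View pics/scene2.png

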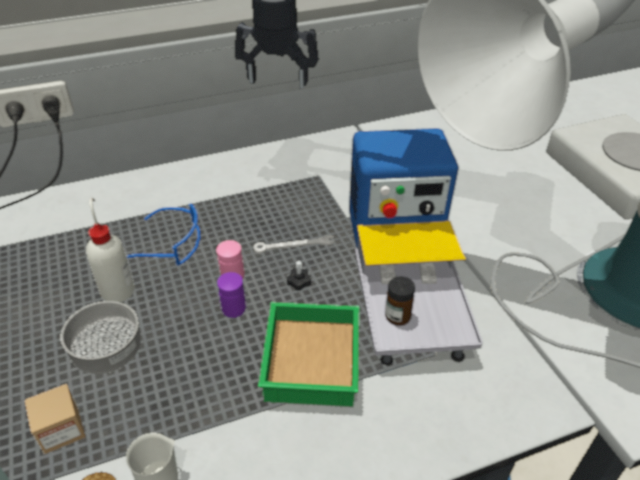

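The cone has not moved, so it is a fixed lamp over the robot side of the machine. The teal column at (610,270) is the robot. The arm has to keep clear of the lamp, so I measure its hull and check a jar spot on the robot's side of the tray.

Run:
```python
from h import *
im,d,c=load('scene');P=cloud(d,c)
m=(d>0)&(P[...,2]>.3)&(P[...,0]<.45)&(P[...,0]>.12)&(P[...,1]>-.1)&(P[...,1]<.33)
k=P[m];b=np.rad2deg(np.arctan2(k[:,1],k[:,0]));r=np.hypot(k[:,0],k[:,1])
for b0 in range(0,80,6):
    q=(b>=b0)&(b<b0+6)
    if q.sum()>10: print(b0,q.sum(),'r',np.percentile(r[q],[1,99]).round(3),'z',np.percentile(k[q,2],[1,99]).round(3))
K=np.array(c['K']);R=np.array(c['attitude']);e=np.array(c['eye'])
o=im.copy()
for x,y in [(-.11,-.13),(-.09,-.13),(-.19,-.06),(-.2,.02)]:
    w=toW(x,y,0);p=K@(R.T@(w-e));u,v=(p[:2]/p[2]).round().astype(int)
    print((x,y),w,(u,v)); cv2.circle(o,(u,v),3,(0,0,255),-1)
    zz=P[v-14:v+15,u-16:u+17,2];print(np.percentile(zz,[2,50,98]).round(3))
```

```text
0 140 r [0.194 0.206] z [0.451 0.489]
6 250 r [0.2   0.221] z [0.447 0.493]
12 429 r [0.208 0.295] z [0.443 0.497]
18 1443 r [0.22  0.313] z [0.43 0.5 ]
24 4630 r [0.237 0.41 ] z [0.416 0.499]
30 8046 r [0.259 0.465] z [0.363 0.513]
36 2595 r [0.277 0.417] z [0.339 0.521]
42 1672 r [0.285 0.382] z [0.337 0.507]
48 1230 r [0.296 0.361] z [0.346 0.558]
54 886 r [0.312 0.354] z [0.373 0.547]
60 128 r [0.331 0.337] z [0.429 0.489]
(-0.11, -0.13) [0.14050829 0.31136001 0.        ] (np.int64(496), np.int64(353))
[-0.002  0.001  0.058]
(-0.09, -0.13) [0.15431332 0.29688862 0.        ] (np.int64(492), np.int64(344))
[-0.002  0.001  0.061]
(-0.19, -0.06) [0.13593808 0.41756318 0.        ] (np.int64(468), np.int64(397))
[-0.002  0.001  0.004]
(-0.2, 0.02) [0.18692115 0.48001898 0.        ] (np.int64(419), np.int64(406))
[-0.002  0.001  0.004]
```

play_rows:
  rows:
    - {"x":0.2,"y":-0.03,"z":-0.05,"rx":0,"ry":0,"rz":-0.05}
    - {"x":0.4,"y":-0.06,"z":-0.1,"rx":0,"ry":0,"rz":-0.1}
    - {"x":0.6,"y":-0.1,"z":-0.15,"rx":0,"ry":0,"rz":-0.15}
    - {"x":0.8,"y":-0.13,"z":-0.2,"rx":0,"ry":0,"rz":-0.18}
    - {"x":0.98,"y":-0.15,"z":-0.2,"rx":0,"ry":0,"rz":-0.18}
    - {"x":0.98,"y":-0.15,"z":-0.2,"rx":0,"ry":0,"rz":-0.18}

```text
t: 1.75
tool_pos: [0.4995, 0.4925, 0.3582]
tool_rot: [[-0.685, 0.728, -0.0], [0.728, 0.685, 0.001], [0.001, 0.0, -1.0]]
contact_force: [0.4, -0.5, -0.4]
opening: 0.0857
gripper_force: 0.0
```

Run:
```python
from h import *
o=get_obs();print(o['t'],o['joint_positions'].round(3).tolist(),o['tool_pos'].round(4).tolist(),o['tool_rot'].round(3).tolist())
```

```text
1.75 [42.533, 15.599, 80.118, 0.054, 84.266, -0.717] [0.4995, 0.4925, 0.3582] [[-0.685, 0.728, -0.0], [0.728, 0.685, 0.001], [0.001, 0.0, -1.0]]
```

Run:
```python
from h import *
o=get_obs();print(mv(o['tool_pos'],Rt(45,-1)), mv(toW(-.13,.06,.28),Rt(45,-1)), toW(-.13,.06,.28))
```

```text
(array([0., 0., 0.]), array([-0.002, -0.501, -0.004])) (array([ 0.451, -0.653,  0.261]), array([-0.002, -0.501, -0.004])) [0.26418153 0.45697915 0.28      ]
```

play_rows:
  rows:
    - {"x":0,"y":0,"z":0,"rx":0,"ry":-0.12,"rz":0}
    - {"x":0.05,"y":0,"z":0,"rx":0,"ry":-0.24,"rz":0}
    - {"x":0.15,"y":-0.1,"z":0,"rx":0,"ry":-0.35,"rz":0}
    - {"x":0.25,"y":-0.25,"z":0.05,"rx":0,"ry":-0.45,"rz":0}
    - {"x":0.35,"y":-0.4,"z":0.12,"rx":0,"ry":-0.5,"rz":0}
    - {"x":0.45,"y":-0.55,"z":0.2,"rx":0,"ry":-0.5,"rz":0}
    - {"x":0.45,"y":-0.65,"z":0.26,"rx":0,"ry":-0.5,"rz":0}
    - {"x":0.45,"y":-0.65,"z":0.26,"rx":0,"ry":-0.5,"rz":0}

```text
t: 2.75
tool_pos: [0.2667, 0.4527, 0.2782]
tool_rot: [[-0.484, 0.73, 0.483], [0.513, 0.684, -0.519], [-0.709, -0.003, -0.705]]
contact_force: [0.6, 0.8, 0.6]
opening: 0.0854
gripper_force: 0.0
```

Run:
```python
from h import *
o=get_obs();print(o['t'],o['joint_positions'].round(3).tolist(),o['tool_pos'].round(4).tolist(),o['tool_rot'].round(3).tolist())
D=[([-2.114,15.12,91.902,0,72.978,-2.114],[.675,0,.25]),([18.30,18.66,82.44,-.02,78.95,-8.58],[.6747,.2492,.2975]),([42.533,15.599,80.118,.054,84.266,-.717],[.4995,.4925,.3582]),(o['joint_positions'],o['tool_pos'])]
from scipy.optimize import least_squares
def fk(q,p):
    c0,z0,L2,e,L3,off,Lt=p;q=np.deg2rad(q)
    s=q[1]+q[2]
    w=np.r_[c0+L2*np.sin(q[1])+L3*np.sin(s)+e*np.cos(s),off,z0+L2*np.cos(q[1])+L3*np.cos(s)-e*np.sin(s)]
    A=Ro.from_euler('z',q[0]).as_matrix()
    R=A@Ro.from_euler('YZYZ',[s,q[3],q[4],q[5]+np.pi/2]).as_matrix()
    return A@w,A@w+Lt*R[:,2],R
f=lambda p:np.concatenate([fk(q,p)[1]-t for q,t in D]+[.05*(np.array(p)-[0,.3,.4,0,.4,.025,.25])*.02])
s=least_squares(f,[0,.3,.4,0,.4,.025,.25]);print(s.x.round(4),np.abs(s.fun[:12]).max())
print('R err',np.abs(fk(D[-1][0],s.x)[2]-o['tool_rot']).max(),fk(D[-1][0],s.x)[0])
np.save('kin.npy',s.x)
```

```text
2.75 [77.939, 13.461, 101.419, -35.613, 94.143, 41.574] [0.2667, 0.4527, 0.2782] [[-0.484, 0.73, 0.483], [0.513, 0.684, -0.519], [-0.709, -0.003, -0.705]]Traceback (most recent call last):
  File "<stdin>", line 13, in <module>
    return func(*args, **kwargs)
    vector_fun = VectorFunction(
        fun_wrapped,
    ...<6 lines>...
        workers=workers
    )
    self._update_fun()
    ~~~~~~~~~~~~~~~~^^
    self.f = self.fun_wrapped(xp_copy(self.x))
             ~~~~~~~~~~~~~~~~^^^^^^^^^^^^^^^^^
    return np.atleast_1d(self.fun(x))
                         ~~~~~~~~^^^
    return self.f(x, *self.args, **self.kwargs)
           ~~~~~~^^^^^^^^^^^^^^^^^^^^^^^^^^^^^^
  File "<stdin>", line 12, in <lambda>
  File "<stdin>", line 10, in fk
  File "scipy/spatial/transform/_rotation.pyx", line 1413, in scipy.spatial.transform._rotation.Rotation.from_euler
ValueError: Expected axis specification to be a non-empty string of upto 3 characters, got YZYZ
```

The tilted pose is reached with an easy wrist (q1 = 78°, past the lamp). Next I fix the arm model so I can check lamp clearance.

```bash
cat >> h.py <<'E'
def fk(q,p,full=0):
    c0,z0,L2,e,L3,off,Lt=p;q=np.deg2rad(np.array(q,float));s=q[1]+q[2]
    el=np.r_[c0+L2*np.sin(q[1]),off,z0+L2*np.cos(q[1])]
    w=el+np.r_[L3*np.sin(s)+e*np.cos(s),0,L3*np.cos(s)-e*np.sin(s)]
    A=Ro.from_euler('z',q[0]).as_matrix()
    R=(Ro.from_euler('ZY',[q[0],s])*Ro.from_euler('ZYZ',[q[3],q[4],q[5]+np.pi/2])).as_matrix()
    return (A@el if full else A@w),A@w+Lt*R[:,2],R,A@w
E
cat >> h.py <<'E'
def lampP():
    im,d,c=load('scene');P=cloud(d,c)[::4,::4].reshape(-1,3)
    return P[(P[:,2]>.3)&(P[:,0]<.45)&(P[:,0]>.12)&(P[:,1]>-.1)&(P[:,1]<.33)]
def clear(q,p,lamp): # distance of lamp points to the forearm axis and wrist-TCP axis
    el,t,R,w=fk(q,p,1);o=[]
    for a,b in((el,w),(w,t)):
        s=np.clip((lamp-a)@(b-a)/((b-a)@(b-a)),0,1);o.append(np.linalg.norm(lamp-a-s[:,None]*(b-a),axis=1).min())
    return np.round(o,3),el.round(2),w.round(2)
def ik(pos,R,p,q0):
    from scipy.optimize import least_squares
    f=lambda q:np.r_[(fk(q,p)[1]-pos)*5,(fk(q,p)[2]-R).ravel()]
    s=least_squares(f,q0,x_scale=30.,bounds=([-150,-54,18,-75,0,-146],[150,125,147,255,152,146]));return s.x,np.abs(s.fun).max()
E
python3 - <<'E'
from h import *
from scipy.optimize import least_squares
o=get_obs()
D=[([-2.114,15.12,91.902,0,72.978,-2.114],[.675,0,.25]),([18.30,18.66,82.44,-.02,78.95,-8.58],[.6747,.2492,.2975]),([42.533,15.599,80.118,.054,84.266,-.717],[.4995,.4925,.3582]),(o['joint_positions'],o['tool_pos'])]
p0=np.array([0,.3,.4,0,.4,.025,.25])
f=lambda p:np.concatenate([fk(q,p)[1]-t for q,t in D]+[.002*(p-p0)])
s=least_squares(f,p0);p=s.x;print(p.round(4),np.abs(s.fun[:12]).max(),'Rerr',np.abs(fk(D[-1][0],p)[2]-o['tool_rot']).max())
np.save('kin.npy',p);L=lampP();q0=o['joint_positions']
print('now',clear(q0,p,L))
for nm,pos,R in [('jar50',toW(-.06,.036,.10),Rt(50,-1)),('jarplace',toW(-.11,-.13,.05),Rt(50,-1)),('barA',toW(.009,.036,.073),Rt(40,-1)),('barB',toW(.009,-.036,.073),Rt(40,-1)),
  ('regA60',toW(-.075,.036,.073),Rt(60,-1)),('regB60',toW(-.075,-.036,.073),Rt(60,-1)),('regB70',toW(-.075,-.036,.073),Rt(70,-1)),('tote60',np.r_[.366,.528,.05],Rt(60,-1,-8)),('tote75',np.r_[.366,.528,.05],Rt(75,-1,-8))]:
    q,e=ik(pos,R,p,q0);print(nm,q.round(0),e.round(3),clear(q,p,L))
E
```

```text
[1.000e-04 2.525e-01 5.113e-01 1.400e-03 5.663e-01 2.490e-02 3.290e-01] 4.036112911803835e-05 Rerr 5.551115123125783e-16
now (array([0.187, 0.196]), array([0.  , 0.12, 0.75]), array([0.11, 0.62, 0.51]))
jar50 [ 72.  17. 116. -36.  72.  48.] 0.0 (array([0.112, 0.23 ]), array([0.02, 0.15, 0.74]), array([0.15, 0.54, 0.35]))
jarplace [ 88.  13. 129. -29.  71.  62.] 0.0 (array([0.178, 0.256]), array([-0.02,  0.12,  0.75]), array([-0.01,  0.46,  0.3 ]))
barA [ 69.  22. 119. -46.  73.  54.] 0.0 (array([0.09 , 0.229]), array([0.04, 0.19, 0.73]), array([0.17, 0.52, 0.28]))
barB [ 73.  17. 126. -44.  73.  57.] 0.0 (array([0.099, 0.203]), array([0.02, 0.15, 0.74]), array([0.12, 0.47, 0.28]))
regA60 [ 69.  15. 118. -30.  64.  43.] 0.0 (array([0.093, 0.224]), array([0.02, 0.13, 0.75]), array([0.17, 0.52, 0.36]))
regB60 [ 73.   9. 125. -29.  64.  46.] 0.0 (array([0.1  , 0.189]), array([0.  , 0.09, 0.76]), array([0.12, 0.47, 0.36]))
regB70 [ 67.   4. 128. -22.  58.  37.] 0.0 (array([0.065, 0.147]), array([-0.01,  0.05,  0.76]), array([0.16, 0.43, 0.38]))
tote60 [ 66.  32.  96. -27.  70.  44.] 0.0 (array([0.11 , 0.365]), array([0.09, 0.26, 0.69]), array([0.27, 0.66, 0.33]))
tote75 [ 60.  26. 101. -16.  60.  33.] 0.0 (array([0.08 , 0.326]), array([0.09, 0.21, 0.71]), array([0.32, 0.6 , 0.37]))
```

The model fits to 0.04 mm and every planned pose clears the lamp. Now a close measurement with the wrist camera from here.

Run:
```python
from h import *
im,d,c=snap('wrist','w1.png');P=toM(cloud(d,c));hsv=cv2.cvtColor(im,cv2.COLOR_BGR2HSV).astype(int);H,S,V=hsv[...,0],hsv[...,1],hsv[...,2]
fl=P[(d>0)&(abs(P[...,0]+.02)<.02)&(abs(P[...,1])<.07)&(P[...,2]<.058)&(P[...,2]>.04)];zf=np.median(fl[:,2]);print('floor',zf,len(fl))
for s in (1,-1):
    m=(d>0)&(P[...,0]>-.0)&(P[...,0]<.095)&(abs(P[...,1]-s*.036)<.032)&(P[...,2]>zf+.009)&(P[...,2]<zf+.02)&(S<70)
    k=P[m];print(s,len(k),rect(k) if len(k)>5 else '',np.percentile(k,[2,50,98],axis=0).round(4).tolist() if len(k) else '')
m=(d>0)&(abs(P[...,0]+.06)<.04)&(abs(P[...,1]-.036)<.04)&(P[...,2]>.1)&(P[...,2]<.14)
k=P[m];print(len(k));zt=np.percentile(k[:,2],97);t=k[k[:,2]>zt-.003];print('jar',zt,rect(t))
ye=(d>0)&(abs(H-25)<8)&(S>150)&(V>80);k=P[ye];print('hood',len(k),np.percentile(k,[1,50,99],axis=0).round(4).tolist())
```

```text
floor 0.04987311105754713 3572
1 531 [50.9 35.2 26.2 40.6 88.3] [[0.0342, 0.023, 0.0605], [0.0527, 0.0366, 0.0619], [0.0697, 0.0485, 0.063]]
-1 1053 [ 39.9 -36.1  26.3  61.7  84.5] [[0.01, -0.049, 0.0593], [0.0367, -0.0356, 0.0618], [0.0685, -0.0222, 0.0629]]
3849
jar 0.12524552381650336 [-59.5  35.6  43.5  43.3  62.8]
hood 10256 [[0.0013, -0.0804, 0.1138], [0.0426, 0.0037, 0.115], [0.0989, 0.0823, 0.1708]]
```

View pics/w1.png

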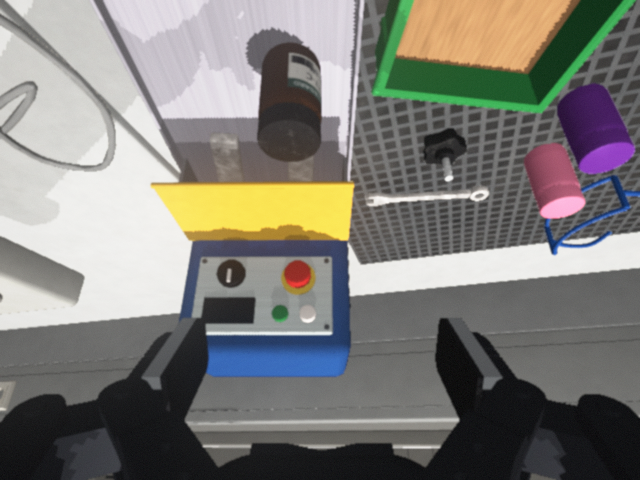

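The wrist view shows the jar at (290,100), the bars' near ends at (227,155) and (300,170), and a clear path from the open front. The jar measures (-59.5, 35.6) mm in the machine frame with its top at z = 0.125, as the text says. I compute the grasp.

Run:
```python
from h import *
R=Rt(50,-1)
for p in (toW(-.1235,.0356,.174),toW(-.0595,.0356,.099)): print(mv(p,R))
```

```text
(array([ 0.245, -0.083,  0.254]), array([-0.004,  0.057, -0.004]))
(array([ 0.271, -0.081,  0.581]), array([-0.004,  0.057, -0.004]))
```

play_rows:
  rows:
    - {"x":0.12,"y":-0.04,"z":0.12,"rx":0,"ry":0.03,"rz":0}
    - {"x":0.245,"y":-0.083,"z":0.254,"rx":0,"ry":0.057,"rz":0}
    - {"x":0.25,"y":-0.083,"z":0.36,"rx":0,"ry":0.057,"rz":0}
    - {"x":0.26,"y":-0.082,"z":0.47,"rx":0,"ry":0.057,"rz":0}
    - {"x":0.271,"y":-0.081,"z":0.58,"rx":0,"ry":0.057,"rz":0}
    - {"x":0.271,"y":-0.081,"z":0.58,"rx":0,"ry":0.057,"rz":0}

```text
t: 3.55
tool_pos: [0.2959, 0.3891, 0.0988]
tool_rot: [[-0.523, 0.732, 0.437], [0.56, 0.681, -0.471], [-0.642, -0.002, -0.766]]
contact_force: [-0.3, 0.4, -1.4]
opening: 0.0854
gripper_force: 0.0
```

play_rows:
  rows:
    - {"x":0,"y":0,"z":0,"rx":0,"ry":0,"rz":0}
    - {"x":0,"y":0,"z":0,"rx":0,"ry":0,"rz":0}
    - {"x":0,"y":0,"z":0,"rx":0,"ry":0,"rz":0}
    - {"x":0,"y":0,"z":0,"rx":0,"ry":0,"rz":0}
    - {"x":0,"y":0,"z":0,"rx":0,"ry":0,"rz":0}
  claw: 0.3
  squeeze: 25

```text
t: 4.18
tool_pos: [0.2943, 0.3923, 0.1007]
tool_rot: [[-0.525, 0.728, 0.441], [0.56, 0.685, -0.465], [-0.641, 0.003, -0.768]]
contact_force: [-1.0, 1.3, 5.5]
opening: 0.0434
gripper_force: 24.9
```

Run:
```python
from h import *
o=get_obs();print(o['t'],toM(o['tool_pos']).round(4),o['opening'],o['gripper_force'])
h=toM(o['tool_pos'])
R=Rt(50,-1);z=h[2]
for p in (toW(-.0595,.0356,z+.04),toW(-.11,-.13,z+.03),toW(-.11,-.13,z-.045),toW(-.11,-.13,z-.05)): print(mv(p,R))
```

```text
4.175 [-0.0624  0.0372  0.1007] 0.043396532879495 24.910640200105263
(array([-0.093, -0.005, -0.096]), array([-0.002, -0.002, -0.004]))
(array([ 0.054, -0.558, -0.177]), array([-0.002, -0.002, -0.004]))
(array([ 0.214, -0.559,  0.015]), array([-0.002, -0.002, -0.004]))
(array([ 0.225, -0.559,  0.028]), array([-0.002, -0.002, -0.004]))
```

play_rows:
  rows:
    - {"x":-0.093,"y":-0.005,"z":-0.096,"rx":0,"ry":0,"rz":0}
    - {"x":-0.05,"y":-0.14,"z":-0.12,"rx":0,"ry":0,"rz":0}
    - {"x":-0.02,"y":-0.28,"z":-0.14,"rx":0,"ry":0,"rz":0}
    - {"x":0.02,"y":-0.42,"z":-0.16,"rx":0,"ry":0,"rz":0}
    - {"x":0.054,"y":-0.56,"z":-0.177,"rx":0,"ry":0,"rz":0}
    - {"x":0.134,"y":-0.56,"z":-0.08,"rx":0,"ry":0,"rz":0}
    - {"x":0.2,"y":-0.56,"z":0,"rx":0,"ry":0,"rz":0}
    - {"x":0.2,"y":-0.56,"z":0,"rx":0,"ry":0,"rz":0}

```text
t: 5.18
tool_pos: [0.1395, 0.3075, 0.0597]
tool_rot: [[-0.526, 0.729, 0.438], [0.556, 0.685, -0.471], [-0.644, -0.004, -0.765]]
contact_force: [0.5, -0.1, 0.4]
opening: 0.043
gripper_force: 25.7
```

Run:
```python
from h import *
o=get_obs();print(o['t'],toM(o['tool_pos']).round(4),o['opening'],o['gripper_force'],o['contact_force'])
im,d,c=snap('scene','scene3.png');P=cloud(d,c);M=toM(P);V=im.max(-1)
m=(d>0)&(np.abs(M[...,0]+.11)<.06)&(np.abs(M[...,1]+.13)<.06)&(P[...,2]>.002)&(P[...,2]<.1)
cv2.imwrite('pics/j.png',cv2.resize(im[240:440,380:580],None,fx=3,fy=3))
```

```text
5.175 [-0.1078 -0.1334  0.0597] 0.04303175779323656 25.719738832995063 [ 0.54617838 -0.06981648  0.43709064]
```

View pics/j.png

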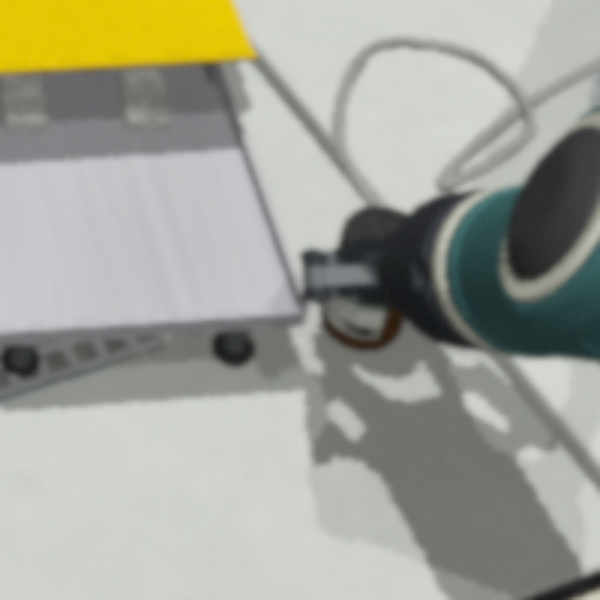

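Jar held and nearly upright, bottom about 10 mm above the bench (crop (360,330)). One finger is close to the tray wall (310,275). I shift 15 mm away from it and then feel down to the bench.

play_rows:
  rows:
    - {"x":0,"y":-0.05,"z":0,"rx":0,"ry":0,"rz":0}
    - {"x":0.014,"y":-0.05,"z":0.017,"rx":0,"ry":0,"rz":0}
    - {"x":0.016,"y":-0.05,"z":0.019,"rx":0,"ry":0,"rz":0}
    - {"x":0.018,"y":-0.05,"z":0.021,"rx":0,"ry":0,"rz":0}
    - {"x":0.019,"y":-0.05,"z":0.0225,"rx":0,"ry":0,"rz":0}
    - {"x":0.019,"y":-0.05,"z":0.0225,"rx":0,"ry":0,"rz":0}

```text
t: 5.98
tool_pos: [0.1291, 0.2995, 0.0522]
tool_rot: [[-0.525, 0.729, 0.439], [0.56, 0.684, -0.467], [-0.641, 0.0, -0.768]]
contact_force: [-0.1, 0.3, -1.0]
opening: 0.0431
gripper_force: 25.7
```

play_rows:
  rows:
    - {"x":0.002,"y":0,"z":0.0025,"rx":0,"ry":0,"rz":0}
    - {"x":0.004,"y":0,"z":0.005,"rx":0,"ry":0,"rz":0}
    - {"x":0.004,"y":0,"z":0.005,"rx":0,"ry":0,"rz":0}

```text
t: 6.35
tool_pos: [0.1293, 0.2993, 0.0508]
tool_rot: [[-0.525, 0.729, 0.439], [0.559, 0.684, -0.468], [-0.642, 0.0, -0.767]]
contact_force: [-1.4, -0.6, 4.8]
opening: 0.0431
gripper_force: 25.9
```

play_rows:
  rows:
    - {"x":0,"y":0,"z":0,"rx":0,"ry":0,"rz":0}
    - {"x":0,"y":0,"z":0,"rx":0,"ry":0,"rz":0}
    - {"x":0,"y":0,"z":0,"rx":0,"ry":0,"rz":0}
    - {"x":0,"y":0,"z":0,"rx":0,"ry":0,"rz":0}
  claw: 0.68

```text
t: 6.85
tool_pos: [0.1291, 0.2993, 0.0501]
tool_rot: [[-0.525, 0.729, 0.439], [0.559, 0.685, -0.467], [-0.641, -0.0, -0.767]]
contact_force: [0.1, 0.2, -0.8]
opening: 0.0582
gripper_force: 0.0
```

play_rows:
  rows:
    - {"x":0,"y":0,"z":-0.08,"rx":0,"ry":0,"rz":0}
    - {"x":0,"y":0,"z":-0.18,"rx":0,"ry":0,"rz":0}
    - {"x":-0.02,"y":0,"z":-0.3,"rx":0,"ry":0,"rz":0}
    - {"x":-0.12,"y":0.1,"z":-0.42,"rx":0,"ry":0,"rz":0}
    - {"x":-0.16,"y":0.25,"z":-0.42,"rx":0,"ry":0,"rz":0}
    - {"x":-0.16,"y":0.38,"z":-0.42,"rx":0,"ry":-0.05,"rz":0}
    - {"x":-0.16,"y":0.38,"z":-0.42,"rx":0,"ry":-0.05,"rz":0}

```text
t: 7.72
tool_pos: [0.1831, 0.4106, 0.1768]
tool_rot: [[-0.489, 0.73, 0.478], [0.521, 0.684, -0.511], [-0.7, -0.0, -0.714]]
contact_force: [-0.4, 0.0, 0.1]
opening: 0.0582
gripper_force: 0.0
```

Run:
```python
from h import *
o=get_obs();print(o['t'],toM(o['tool_pos']).round(4),o['opening'],o['contact_force'].round(1))
for n in('scene','side','wrist'):
    im,d,c=snap(n,n+'4.png');M=toM(cloud(d,c))
    m=(d>0)&(np.abs(M[...,0]+.11)<.06)&(M[...,1]<-.1)&(M[...,1]>-.21)&(M[...,2]>.02)&(M[...,2]<.12)
    k=M[m];
    if len(k)>20:
        zt=np.percentile(k[:,2],99);t=k[k[:,2]>zt-.005];A=np.c_[t[:,:2],np.ones(len(t))];g=np.linalg.lstsq(A,t[:,2],rcond=None)[0];print(n,len(k),'top',zt,rect(t),'slope',g[:2])
    if n=='wrist':
        zf=.05
        for s in (1,-1):
            m=(d>0)&(M[...,0]>0)&(M[...,0]<.095)&(abs(M[...,1]-s*.036)<.032)&(M[...,2]>zf+.009)&(M[...,2]<zf+.02)
            k=M[m];print(s,len(k),rect(k) if len(k)>5 else '',np.percentile(k,[2,50,98],axis=0).round(4).tolist() if len(k) else '')
            # centreline: edge midpoints by x slices
            for x0 in np.arange(.01,.07,.01):
                q=k[(k[:,0]>=x0)&(k[:,0]<x0+.01)]
                if len(q)>15: print('  ',round(x0,2),np.percentile(q[:,1],[3,97]).round(4))
```

```text
7.725 [-0.1524 -0.0307  0.1768] 0.058226697134395086 [-0.4  0.   0.1]
scene 174 top 0.039619963110642066 [-126.6 -140.5   20.5    4.3   70. ] slope [-0.38751554  0.12235998]
side 509 top 0.06955868562950807 [-117.4 -128.2   21.1    4.8   32.3] slope [-0.33977942  0.51493748]
wrist 8393 top 0.07532549754426815 [-105.9 -145.5   42.8   43.5   31.6] slope [ 0.02135811 -0.03240002]
1 910 [49.8 35.5 26.  73.9 86.7] [[0.0139, 0.0222, 0.0593], [0.0437, 0.0347, 0.0617], [0.0848, 0.0481, 0.0625]]
   0.01 [0.0253 0.0487]
   0.02 [0.0243 0.0487]
   0.03 [0.024  0.0476]
   0.04 [0.0232 0.047 ]
   0.05 [0.0228 0.0467]
   0.06 [0.0221 0.0461]
-1 928 [ 46.6 -36.9  25.7  75.6  84.3] [[0.0098, -0.0503, 0.0593], [0.0391, -0.0368, 0.0618], [0.0808, -0.0228, 0.0624]]
   0.01 [-0.0459 -0.0216]
   0.02 [-0.0471 -0.0229]
   0.03 [-0.0483 -0.0239]
   0.04 [-0.0489 -0.0246]
   0.05 [-0.0502 -0.0257]
   0.06 [-0.0508 -0.0272]
```

View pics/wrist4.png

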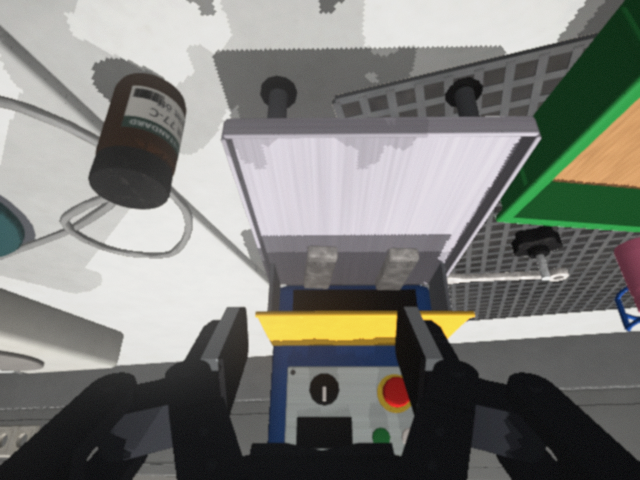

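The wrist view shows the jar standing upright at (137,140), top at z = 0.075. Both bars are plain at (320,265) and (398,268). I check the fingertip position in the tool frame before going under the hood, and work out the approach to bar 1's side (+y).

Run:
```python
from h import *
im,d,c=load('wrist');o=get_obs();T=np.array(o['tool_rot']);P=(cloud(d,c)-o['tool_pos'])@T
m=(d>0)&(P[...,2]>-.03)&(P[...,2]<.05)&(abs(P[...,1])<.06)&(abs(P[...,0])<.03)
k=P[m];print(len(k),np.percentile(k,[0,1,50,99,100],axis=0).round(4).tolist())
kin=np.load('kin.npy');L=lampP();q0=o['joint_positions'];t=38
def g(xt,yt,yaw,z):
    return toW(xt,yt,z),Rt(t,-1,yaw)
for nm,(cx,cy,yaw,xt) in dict(A=(.0498,.0355,-3.3,.013),B=(.0466,-.0369,-5.7,.012)).items():
    yt=cy+np.tan(np.deg2rad(yaw))*(xt-cx)
    for dx in (-.1,-.05,0):
        zz=.074+(.03 if dx==-.1 else 0)
        p,R=g(xt+dx*np.cos(np.deg2rad(yaw)),yt+dx*np.sin(np.deg2rad(yaw)),yaw,zz)
        q,e=ik(p,R,kin,q0);print(nm,dx,(xt,round(yt,4)),mv(p,R),q.round(),clear(q,kin,L)[0])
```

```text
7750 [[-0.0108, -0.0517, -0.03], [-0.0095, -0.0452, -0.0297], [0.0079, 0.0293, -0.0125], [0.0137, 0.0466, 0.0124], [0.0147, 0.0522, 0.0147]]
A -0.1 (0.013, np.float64(0.0376)) (array([0.017, 0.257, 0.325]), array([ 0.023, -0.084,  0.022])) [ 77.  26. 109. -39.  84.  56.] [0.15 0.27]
A -0.05 (0.013, np.float64(0.0376)) (array([-0.032,  0.249,  0.512]), array([ 0.023, -0.084,  0.022])) [ 73.  26. 113. -42.  79.  57.] [0.121 0.264]
A 0 (0.013, np.float64(0.0376)) (array([-0.151,  0.241,  0.629]), array([ 0.023, -0.084,  0.022])) [ 69.  24. 117. -45.  76.  55.] [0.091 0.236]
B -0.1 (0.012, np.float64(-0.0334)) (array([0.018, 0.034, 0.324]), array([ 0.043, -0.084,  0.039])) [ 80.  22. 115. -36.  85.  60.] [0.158 0.247]
B -0.05 (0.012, np.float64(-0.0334)) (array([-0.031,  0.019,  0.512]), array([ 0.043, -0.084,  0.039])) [ 76.  23. 120. -39.  79.  61.] [0.128 0.24 ]
B 0 (0.012, np.float64(-0.0334)) (array([-0.15 ,  0.004,  0.628]), array([ 0.043, -0.084,  0.039])) [ 72.  20. 123. -42.  77.  60.] [0.097 0.21 ]
```

play_rows:
  rows:
    - {"x":0.01,"y":0.13,"z":0.16,"rx":0.01,"ry":-0.04,"rz":0.01}
    - {"x":0.017,"y":0.257,"z":0.325,"rx":0.023,"ry":-0.084,"rz":0.022}
    - {"x":-0.01,"y":0.253,"z":0.43,"rx":0.023,"ry":-0.084,"rz":0.022}
    - {"x":-0.033,"y":0.249,"z":0.51,"rx":0.023,"ry":-0.084,"rz":0.022}
    - {"x":-0.033,"y":0.249,"z":0.51,"rx":0.023,"ry":-0.084,"rz":0.022}
  claw: 0.5

```text
t: 8.5
tool_pos: [0.3143, 0.3751, 0.0752]
tool_rot: [[-0.398, 0.763, 0.509], [0.47, 0.646, -0.601], [-0.788, -0.0, -0.616]]
contact_force: [-0.5, 0.1, 0.2]
opening: 0.0427
gripper_force: 0.0
```

Run:
```python
from h import *
o=get_obs();print(o['t'],toM(o['tool_pos']).round(4),o['opening'],o['contact_force'].round(1))
print(mv(toW(.010,.0377,.0745),Rt(38,-1,-3.3)))
```

```text
8.5 [-0.0362  0.0398  0.0752] 0.042746216219989724 [-0.5  0.1  0.2]
(array([-0.093,  0.002,  0.123]), array([-0.001, -0.   , -0.   ]))
```

play_rows:
  rows:
    - {"x":-0.03,"y":0.001,"z":0.04,"rx":0,"ry":0,"rz":0}
    - {"x":-0.06,"y":0.002,"z":0.08,"rx":0,"ry":0,"rz":0}
    - {"x":-0.093,"y":0.002,"z":0.123,"rx":0,"ry":0,"rz":0}
    - {"x":-0.093,"y":0.002,"z":0.123,"rx":0,"ry":0,"rz":0}

```text
t: 9.0
tool_pos: [0.3455, 0.3412, 0.0748]
tool_rot: [[-0.397, 0.763, 0.509], [0.471, 0.646, -0.6], [-0.787, 0.002, -0.617]]
contact_force: [-0.3, -0.5, 0.1]
opening: 0.0425
gripper_force: 0.0
```

play_rows:
  rows:
    - {"x":0,"y":0,"z":0,"rx":0,"ry":0,"rz":0}
    - {"x":0,"y":0,"z":0,"rx":0,"ry":0,"rz":0}
    - {"x":0,"y":0,"z":0,"rx":0,"ry":0,"rz":0}
    - {"x":0,"y":0,"z":0,"rx":0,"ry":0,"rz":0}
  claw: 0.2
  squeeze: 40

```text
t: 9.5
tool_pos: [0.345, 0.3426, 0.0747]
tool_rot: [[-0.398, 0.762, 0.511], [0.47, 0.647, -0.6], [-0.788, 0.002, -0.616]]
contact_force: [-1.6, -0.0, 4.5]
opening: 0.0226
gripper_force: 39.4
```

play_rows:
  rows:
    - {"x":0.02,"y":0,"z":-0.032,"rx":0,"ry":0,"rz":0}
    - {"x":0.07,"y":0,"z":-0.095,"rx":0,"ry":0,"rz":0}
    - {"x":0.12,"y":0,"z":-0.16,"rx":0,"ry":0,"rz":0}
    - {"x":0.17,"y":0,"z":-0.225,"rx":0,"ry":0,"rz":0}
    - {"x":0.223,"y":0,"z":-0.291,"rx":0,"ry":0,"rz":0}
    - {"x":0.226,"y":0,"z":-0.289,"rx":0,"ry":0,"rz":0}
    - {"x":0.226,"y":0,"z":-0.289,"rx":0,"ry":0,"rz":0}

```text
t: 10.38
tool_pos: [0.2736, 0.4273, 0.0748]
tool_rot: [[-0.398, 0.761, 0.511], [0.471, 0.648, -0.599], [-0.787, 0.002, -0.617]]
contact_force: [-0.3, 1.7, 0.5]
opening: 0.0223
gripper_force: 39.9
```

play_rows:
  rows:
    - {"x":0,"y":0,"z":0,"rx":0,"ry":0,"rz":0}
    - {"x":0,"y":0,"z":0,"rx":0,"ry":0,"rz":0}
    - {"x":0,"y":0,"z":0,"rx":0,"ry":0,"rz":0}
    - {"x":-0.05,"y":0,"z":-0.1,"rx":0,"ry":0,"rz":0}
    - {"x":-0.1,"y":0,"z":-0.2,"rx":0,"ry":0,"rz":0}
    - {"x":-0.1,"y":-0.05,"z":-0.24,"rx":0,"ry":0,"rz":0}
    - {"x":-0.1,"y":-0.12,"z":-0.24,"rx":0,"ry":0,"rz":0}
  claw: 0.5

```text
t: 11.25
tool_pos: [0.2205, 0.4317, 0.1423]
tool_rot: [[-0.398, 0.762, 0.51], [0.472, 0.647, -0.599], [-0.787, 0.002, -0.617]]
contact_force: [0.1, 0.0, 0.1]
opening: 0.0431
gripper_force: 0.0
```

```bash
cat >> h.py <<'E'
def bars(M,d,x0,x1,ok=None,zl=.059,zh=.068):
    m=(d>0)&(M[...,0]>x0)&(M[...,0]<x1)&(abs(M[...,1])<.078)&(M[...,2]>zl)&(M[...,2]<zh)
    n,l,st,_=cv2.connectedComponentsWithStats(m.astype(np.uint8))
    for i in range(1,n):
        if st[i,4]>150: k=M[l==i];print('blob',st[i].tolist(),rect(k),'z',np.median(k[:,2]).round(4))
E
python3 - <<'E'
from h import *
o=get_obs();print(o['t'],toM(o['tool_pos']).round(4),o['opening'],o['contact_force'].round(1))
im,d,c=snap('wrist','wrist5.png');bars(toM(cloud(d,c)),d,-.14,.095)
E
```

```text
11.25 [-0.1418  0.011   0.1423] 0.04309333513932379 [0.1 0.  0.1]
blob [354, 196, 61, 52, 2107] [-59.7  43.1  25.9  75.1  85.1] z 0.0616
blob [261, 260, 34, 27, 763] [ 45.6 -36.3  25.5  75.5  84.7] z 0.0618
```

View pics/wrist5.png

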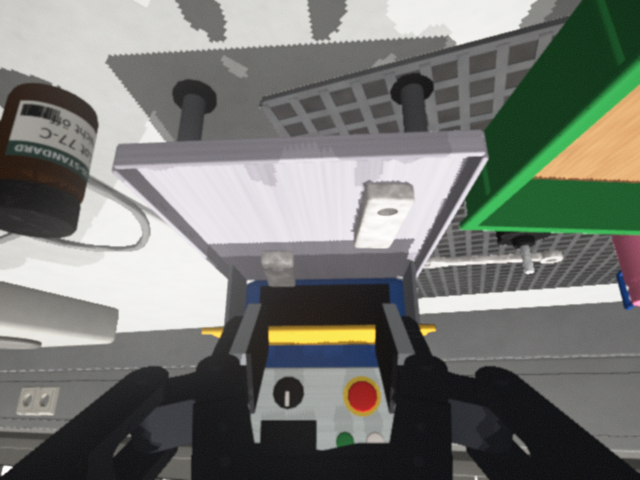

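Bar A is now out on the open tray at (385,215) px, i.e. (-59.7, 43.1) mm; bar B is still under the hood at (278,268). Same for bar B.

Run:
```python
from h import *
y=-5.5;R=Rt(38,-1,y);c,s=np.cos(np.deg2rad(y)),np.sin(np.deg2rad(y))
for dx,z in ((-.1,.1),(-.045,.0755),(0,.0747)): print(mv(toW(.008+dx*c,-.0329+dx*s,z),R))
```

```text
(array([ 0.004, -0.092,  0.219]), array([0.018, 0.   , 0.016]))
(array([-0.044, -0.099,  0.414]), array([0.018, 0.   , 0.016]))
(array([-0.134, -0.104,  0.534]), array([0.018, 0.   , 0.016]))
```

play_rows:
  rows:
    - {"x":0.0,"y":-0.06,"z":0.1,"rx":0.018,"ry":0,"rz":0.016}
    - {"x":0.004,"y":-0.092,"z":0.219,"rx":0.018,"ry":0,"rz":0.016}
    - {"x":-0.02,"y":-0.096,"z":0.32,"rx":0.018,"ry":0,"rz":0.016}
    - {"x":-0.044,"y":-0.099,"z":0.414,"rx":0.018,"ry":0,"rz":0.016}
    - {"x":-0.09,"y":-0.102,"z":0.474,"rx":0.018,"ry":0,"rz":0.016}
    - {"x":-0.134,"y":-0.104,"z":0.534,"rx":0.018,"ry":0,"rz":0.016}
    - {"x":-0.134,"y":-0.104,"z":0.534,"rx":0.018,"ry":0,"rz":0.016}

```text
t: 12.18
tool_pos: [0.2959, 0.2952, 0.0754]
tool_rot: [[-0.378, 0.787, 0.487], [0.487, 0.617, -0.619], [-0.788, 0.003, -0.616]]
contact_force: [0.2, -0.1, -0.5]
opening: 0.0427
gripper_force: 0.0
```

play_rows:
  rows:
    - {"x":0,"y":0,"z":0,"rx":0,"ry":0,"rz":0}
    - {"x":0,"y":0,"z":0,"rx":0,"ry":0,"rz":0}
    - {"x":0,"y":0,"z":0,"rx":0,"ry":0,"rz":0}
    - {"x":0,"y":0,"z":0,"rx":0,"ry":0,"rz":0}
  claw: 0.2

```text
t: 12.68
tool_pos: [0.2955, 0.2976, 0.0758]
tool_rot: [[-0.378, 0.786, 0.489], [0.487, 0.618, -0.617], [-0.787, 0.005, -0.617]]
contact_force: [-2.6, 0.8, 5.8]
opening: 0.0225
gripper_force: 39.6
```

play_rows:
  rows:
    - {"x":0.02,"y":0,"z":-0.032,"rx":0,"ry":0,"rz":0}
    - {"x":0.07,"y":0,"z":-0.095,"rx":0,"ry":0,"rz":0}
    - {"x":0.12,"y":0,"z":-0.16,"rx":0,"ry":0,"rz":0}
    - {"x":0.17,"y":0,"z":-0.225,"rx":0,"ry":0,"rz":0}
    - {"x":0.213,"y":0,"z":-0.278,"rx":0,"ry":0,"rz":0}
    - {"x":0.216,"y":0,"z":-0.276,"rx":0,"ry":0,"rz":0}
    - {"x":0.216,"y":0,"z":-0.276,"rx":0,"ry":0,"rz":0}

```text
t: 13.55
tool_pos: [0.2308, 0.3802, 0.0759]
tool_rot: [[-0.378, 0.786, 0.49], [0.487, 0.619, -0.617], [-0.787, 0.005, -0.616]]
contact_force: [-1.5, 2.5, 3.7]
opening: 0.0226
gripper_force: 40.1
```

play_rows:
  rows:
    - {"x":0,"y":0,"z":0,"rx":0,"ry":0,"rz":0}
    - {"x":0,"y":0,"z":0,"rx":0,"ry":0,"rz":0}
    - {"x":0,"y":0,"z":0,"rx":0,"ry":0,"rz":0}
    - {"x":-0.05,"y":0,"z":-0.1,"rx":0,"ry":0,"rz":0}
    - {"x":-0.1,"y":0,"z":-0.2,"rx":0,"ry":0.08,"rz":0}
    - {"x":-0.15,"y":0.1,"z":-0.24,"rx":0,"ry":0.16,"rz":0}
    - {"x":-0.15,"y":0.15,"z":-0.24,"rx":0,"ry":0.244,"rz":0}
    - {"x":-0.15,"y":0.15,"z":-0.24,"rx":0,"ry":0.244,"rz":0}
  claw: 0.5

```text
t: 14.55
tool_pos: [0.2495, 0.43, 0.1575]
tool_rot: [[-0.531, 0.788, 0.311], [0.686, 0.615, -0.388], [-0.498, 0.008, -0.867]]
contact_force: [-0.1, -0.1, -0.8]
opening: 0.0426
gripper_force: 0.0
```

Run:
```python
from h import *
o=get_obs();print(o['t'],toM(o['tool_pos']).round(4),o['opening'],o['contact_force'].round(1))
im,d,c=snap('wrist','wrist6.png');W=cloud(d,c);bars(toM(W),d,-.14,.095)
# tote: pads and inner walls
for n in ('wrist','scene'):
    im,d,c=snap(n) if n=='scene' else load(n);W=cloud(d,c);hsv=cv2.cvtColor(im,cv2.COLOR_BGR2HSV).astype(int)
    m=(d>0)&(abs(hsv[...,0]-15)<7)&(hsv[...,1]>70)&(W[...,2]<.06)&(W[...,2]>0)&(np.hypot(W[...,0]-.3665,W[...,1]-.528)<.11)
    k=W[m];print(n,'pad',len(k),rect(k) if len(k)>9 else '',np.percentile(k[:,2],[5,50,95]).round(4) if len(k) else '')
kin=np.load('kin.npy');L=lampP();q0=o['joint_positions']
for nm,p,R in (('up',toW(-.0597,.0431,.13),Rt(60,-1,-4.9)),('grip',toW(-.0597,.0431,.0725),Rt(60,-1,-4.9))):
    q,e=ik(p,R,kin,q0);print(nm,mv(p,R),q.round(),e.round(4),clear(q,kin,L)[0])
```

```text
14.55 [-0.1206  0.0308  0.1575] 0.04258016523505685 [-0.1 -0.1 -0.8]
blob [329, 209, 45, 81, 3082] [-59.1  43.3  25.7  75.7  85.2] z 0.0616
blob [222, 220, 45, 78, 2862] [-56.7 -24.2  26.   75.4  78.4] z 0.0617
wrist pad 28110 [377.5 529.3 112.5 141.7  36.2] [0.0183 0.0192 0.0202]
scene pad 4714 [374.3 516.5 130.5 127.7  35.5] [0.0182 0.0206 0.023 ]
up (array([-0.13 ,  0.067,  0.172]), array([-0.002,  0.001, -0.007])) [ 67.  12. 115. -28.  71.  41.] 0.0 [0.095 0.204]
grip (array([-0.034,  0.067,  0.338]), array([-0.002,  0.001, -0.007])) [ 67.  16. 116. -29.  65.  45.] 0.0 [0.089 0.226]
```

Both bars lie in the open tray: A at (-59, 43), B at (-57, -24) mm. The pad top reads z ≈ 0.019–0.020, to be confirmed by feel. Now to grip bar A across its middle with a 60° tool.

play_rows:
  rows:
    - {"x":-0.13,"y":0.067,"z":0.172,"rx":0,"ry":0,"rz":-0.007}
    - {"x":-0.1,"y":0.067,"z":0.23,"rx":0,"ry":0,"rz":-0.007}
    - {"x":-0.06,"y":0.067,"z":0.3,"rx":0,"ry":0,"rz":-0.007}
    - {"x":-0.034,"y":0.068,"z":0.335,"rx":0,"ry":0,"rz":-0.007}
    - {"x":-0.034,"y":0.068,"z":0.335,"rx":0,"ry":0,"rz":-0.007}

```text
t: 15.28
tool_pos: [0.2994, 0.3954, 0.0718]
tool_rot: [[-0.544, 0.779, 0.311], [0.673, 0.626, -0.394], [-0.502, -0.006, -0.865]]
contact_force: [-0.7, 0.0, -0.5]
opening: 0.0424
gripper_force: 0.0
```

play_rows:
  rows:
    - {"x":0,"y":0,"z":0,"rx":0,"ry":0,"rz":0}
    - {"x":0,"y":0,"z":0,"rx":0,"ry":0,"rz":0}
    - {"x":0,"y":0,"z":0,"rx":0,"ry":0,"rz":0}
    - {"x":0,"y":0,"z":0,"rx":0,"ry":0,"rz":0}
  claw: 0.2
  squeeze: 50

```text
t: 15.78
tool_pos: [0.3007, 0.3969, 0.0741]
tool_rot: [[-0.542, 0.78, 0.312], [0.676, 0.626, -0.389], [-0.499, -0.0, -0.867]]
contact_force: [-0.1, 0.7, 0.2]
opening: 0.0236
gripper_force: 49.5
```

```bash
cat >> h.py <<'E'
TC=np.array([.3665,.5284]);ta=np.deg2rad(-54.5);tx=np.array([np.cos(ta),np.sin(ta)]);ty=np.array([-tx[1],tx[0]])
def tote(x,y,z): return np.r_[TC+x*tx+y*ty,z]
E
python3 - <<'E'
from h import *
o=get_obs();h=toM(o['tool_pos']);print(o['t'],h.round(4),o['opening'],o['gripper_force'],o['contact_force'].round(1))
kin=np.load('kin.npy');L=lampP();q0=o['joint_positions'];R=Rt(60,-1,-8.15)
off=h[2]-.050; zt=.0195+off; print('tcp at pad contact',zt)
for nm,p,RR in (('lift',toW(-.075,.05,.15),Rt(60,-1,-4.9)),('over',tote(.01,.026,.15),R),('low',tote(.01,.026,zt+.006),R)):
    q,e=ik(p,RR,kin,q0);print(nm,p.round(3),mv(p,RR),q.round(),e.round(4),clear(q,kin,L)[0])
E
```

```text
15.775 [-0.0613  0.045   0.0741] 0.023639306888112308 49.47135508060455 [-0.1  0.7  0.2]
tcp at pad contact 0.04355560127365221
lift [0.295 0.41  0.15 ] (array([-0.086,  0.013, -0.243]), array([-0.   , -0.001, -0.   ])) [ 68.  12. 112. -27.  74.  41.] 0.0 [0.107 0.211]
over [0.393 0.535 0.15 ] (array([ 0.018,  0.53 , -0.303]), array([ 0.018, -0.001,  0.031])) [ 64.  27.  91. -27.  78.  38.] 0.0 [0.12  0.341]
low [0.393 0.535 0.05 ] (array([ 0.185,  0.53 , -0.013]), array([ 0.018, -0.001,  0.031])) [ 64.  34.  94. -28.  70.  42.] 0.0 [0.106 0.378]
```

play_rows:
  rows:
    - {"x":-0.04,"y":0,"z":-0.07,"rx":0,"ry":0,"rz":0}
    - {"x":-0.1,"y":0.005,"z":-0.19,"rx":0,"ry":0,"rz":0}
    - {"x":-0.1,"y":0.08,"z":-0.24,"rx":0,"ry":0,"rz":0}
    - {"x":-0.07,"y":0.22,"z":-0.26,"rx":0.005,"ry":0,"rz":0.01}
    - {"x":-0.03,"y":0.37,"z":-0.29,"rx":0.01,"ry":0,"rz":0.02}
    - {"x":0.018,"y":0.53,"z":-0.303,"rx":0.018,"ry":0,"rz":0.031}
    - {"x":0.018,"y":0.53,"z":-0.303,"rx":0.018,"ry":0,"rz":0.031}

```text
t: 16.65
tool_pos: [0.3952, 0.5368, 0.1474]
tool_rot: [[-0.503, 0.815, 0.288], [0.705, 0.58, -0.408], [-0.499, -0.002, -0.866]]
contact_force: [-0.0, 0.2, -2.1]
opening: 0.0243
gripper_force: 49.8
```

Run:
```python
from h import *
o=get_obs();print(o['t'],o['tool_pos'].round(4),o['opening'],o['gripper_force'],o['contact_force'].round(1))
R=Rt(60,-1,-8.15);print(mv(tote(.01,.026,.050),R))
im,d,c=snap('wrist','wrist7.png')
```

```text
16.65 [0.3952 0.5368 0.1474] 0.024266428664760028 49.759188294410706 [-0.   0.2 -2.1]
(array([ 0.162, -0.007,  0.281]), array([-0.001, -0.   ,  0.   ]))
```

View pics/wrist7.png

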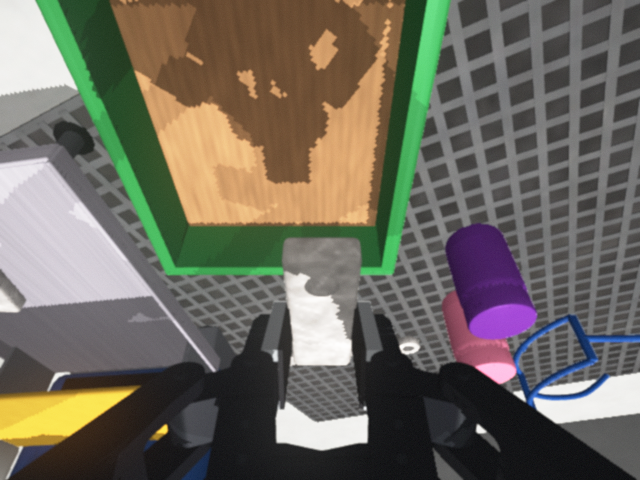

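Bar A is held centred between the fingers, (320,300) px, above the tote, whose rim is at (165,270)–(395,270). I descend to about 6 mm above the expected pad and check that the bar is level.

play_rows:
  rows:
    - {"x":0.05,"y":-0.003,"z":0.09,"rx":0,"ry":0,"rz":0}
    - {"x":0.1,"y":-0.007,"z":0.175,"rx":0,"ry":0,"rz":0}
    - {"x":0.145,"y":-0.007,"z":0.25,"rx":0,"ry":0,"rz":0}
    - {"x":0.16,"y":-0.007,"z":0.278,"rx":0,"ry":0,"rz":0}
    - {"x":0.162,"y":-0.007,"z":0.281,"rx":0,"ry":0,"rz":0}
    - {"x":0.162,"y":-0.007,"z":0.281,"rx":0,"ry":0,"rz":0}

```text
t: 17.45
tool_pos: [0.392, 0.5345, 0.0533]
tool_rot: [[-0.503, 0.814, 0.29], [0.706, 0.581, -0.406], [-0.499, 0.0, -0.867]]
contact_force: [-0.2, 0.1, -2.2]
opening: 0.0242
gripper_force: 49.7
```

```bash
cat >> h.py <<'E'
def hold():
    o=get_obs();print(o['t'],o['tool_pos'].round(4),o['opening'].__round__(4),o['gripper_force'],o['contact_force'].round(1))
    im,d,c=snap('wrist');W=cloud(d,c);T=np.array(o['tool_rot']);P=W-o['tool_pos'];S=im.max(-1).astype(int)-im.min(-1)
    yt=P@T[:,1];m=(d>0)&(abs(yt)<.009)&(np.linalg.norm(P,axis=-1)<.05)&(S<35)&(im.max(-1)>80)
    h=T[:,2]*[1,1,0];h/=np.linalg.norm(h);s=P[m]@h;z=W[m][:,2]
    k=abs(z-np.median(z))<.012;f=np.polyfit(s[k],z[k],1);print('bar n',k.sum(),'slope',f.round(4),'s',np.percentile(s[k],[1,99]).round(4))
E
python3 -c "
from h import *
hold()"
```

```text
17.45 [0.392  0.5345 0.0533] 0.0242 49.73179221153259 [-0.2  0.1 -2.2]
bar n 6284 slope [0.0582 0.04  ] s [-0.0345  0.0375]
```

Level to 0.06 rad, with the bottom about 7 mm above the pads. I trim the pitch and then feel downward.

play_rows:
  rows:
    - {"x":0.003,"y":0,"z":0.006,"rx":0,"ry":0.037,"rz":0}
    - {"x":0.007,"y":0,"z":0.012,"rx":0,"ry":0.037,"rz":0}
    - {"x":0.01,"y":0,"z":0.017,"rx":0,"ry":0.037,"rz":0}
    - {"x":0.01,"y":0,"z":0.017,"rx":0,"ry":0.037,"rz":0}

```text
t: 18.0
tool_pos: [0.3915, 0.5339, 0.0461]
tool_rot: [[-0.52, 0.814, 0.26], [0.727, 0.581, -0.366], [-0.449, -0.002, -0.894]]
contact_force: [0.3, 0.6, -1.2]
opening: 0.0239
gripper_force: 49.9
```

play_rows:
  rows:
    - {"x":0.0009,"y":0,"z":0.0014,"rx":0,"ry":0,"rz":0}
    - {"x":0.0018,"y":0,"z":0.0028,"rx":0,"ry":0,"rz":0}

```text
t: 18.25
tool_pos: [0.3915, 0.534, 0.0455]
tool_rot: [[-0.52, 0.814, 0.26], [0.727, 0.581, -0.366], [-0.449, -0.001, -0.894]]
contact_force: [0.4, 0.6, 0.7]
opening: 0.0242
gripper_force: 50.2
```

play_rows:
  rows:
    - {"x":0.0009,"y":0,"z":0.0014,"rx":0,"ry":0,"rz":0}
    - {"x":0.0018,"y":0,"z":0.0028,"rx":0,"ry":0,"rz":0}

```text
t: 18.5
tool_pos: [0.3914, 0.5342, 0.0448]
tool_rot: [[-0.519, 0.814, 0.259], [0.727, 0.581, -0.366], [-0.448, -0.001, -0.894]]
contact_force: [-2.1, 0.7, 3.1]
opening: 0.024
gripper_force: 50.6
```

```bash
python3 -c "
from h import *
hold()"
```

```text
18.5 [0.3914 0.5342 0.0448] 0.024 50.57348191738129 [-2.1  0.7  3.1]
bar n 6544 slope [0.0415 0.0314] s [-0.0354  0.0369]
```

play_rows:
  rows:
    - {"x":0,"y":0,"z":0,"rx":0,"ry":0,"rz":0}
    - {"x":0,"y":0,"z":0,"rx":0,"ry":0,"rz":0}
    - {"x":0,"y":0,"z":0,"rx":0,"ry":0,"rz":0}
  claw: 0.4

```text
t: 18.92
tool_pos: [0.3914, 0.5337, 0.0438]
tool_rot: [[-0.52, 0.814, 0.259], [0.727, 0.581, -0.366], [-0.448, -0.002, -0.894]]
contact_force: [-0.3, 0.6, -0.8]
opening: 0.034
gripper_force: 0.0
```

play_rows:
  rows:
    - {"x":-0.03,"y":0,"z":-0.06,"rx":0,"ry":0,"rz":0}
    - {"x":-0.09,"y":0,"z":-0.18,"rx":0,"ry":0,"rz":0}
    - {"x":-0.13,"y":0,"z":-0.3,"rx":0,"ry":0,"rz":0}
    - {"x":-0.13,"y":-0.05,"z":-0.36,"rx":0,"ry":0,"rz":0}
    - {"x":-0.13,"y":-0.2,"z":-0.36,"rx":0,"ry":-0.037,"rz":0}
    - {"x":-0.13,"y":-0.4,"z":-0.36,"rx":0,"ry":-0.037,"rz":0}
    - {"x":-0.13,"y":-0.55,"z":-0.36,"rx":0,"ry":-0.037,"rz":0}
    - {"x":-0.13,"y":-0.6,"z":-0.36,"rx":0,"ry":-0.037,"rz":0}

```text
t: 19.92
tool_pos: [0.2345, 0.4382, 0.158]
tool_rot: [[-0.505, 0.813, 0.289], [0.703, 0.582, -0.409], [-0.5, -0.004, -0.866]]
contact_force: [0.7, -0.3, -0.1]
opening: 0.0343
gripper_force: 0.0
```

Run:
```python
from h import *
o=get_obs();h=toM(o['tool_pos']);print(o['t'],h.round(4),o['opening'],o['contact_force'].round(1))
im,d,c=snap('wrist','wrist8.png');W=cloud(d,c);bars(toM(W),d,-.14,.095)
for n in('wrist','side','scene'):
    im,d,c=load(n) if n=='wrist' else snap(n);W=cloud(d,c);hsv=cv2.cvtColor(im,cv2.COLOR_BGR2HSV).astype(int)
    q=(W[...,:2]-TC);Q=np.stack([q@tx,q@ty,W[...,2]],-1)
    m=(d>0)&(abs(Q[...,0])<.072)&(abs(Q[...,1])<.062)&(Q[...,2]>.026)&(Q[...,2]<.05)&(hsv[...,1]<70)
    k=Q[m]
    if len(k)>50:
        g=np.linalg.lstsq(np.c_[k[:,:2],np.ones(len(k))],k[:,2],rcond=None)[0];print(n,'bar in tote',len(k),rect(k),np.median(k[:,2]),'slope',g[:2].round(3))
R=Rt(60,-1,-11.6)
for z in (.14,.0725): print(mv(toW(-.0567,-.0242,z),R))
```

```text
19.925 [-0.1369  0.0256  0.158 ] 0.034299211630553335 [ 0.7 -0.3 -0.1]
blob [244, 239, 42, 71, 2368] [-56.7 -24.1  25.7  76.1  78.3] z 0.0617
wrist bar in tote 3253 [11.7 22.8 73.4 26.6  0.2] 0.03123706203381385 slope [0.004 0.094]
side bar in tote 788 [11.4 24.8 27.3 75.5 89.4] 0.030568826464813237 slope [ 0.006 -0.024]
scene bar in tote 599 [12.8 21.9 26.  77.6 89.3] 0.032613347308665386 slope [0.014 0.011]
(array([-0.22 , -0.138,  0.199]), array([ 0.019, -0.001,  0.034]))
(array([-0.108, -0.138,  0.394]), array([ 0.019, -0.001,  0.034]))
```

Bar A lies flat on the pads at tote (12, 23) mm. Now bar B, gripped the same way.

play_rows:
  rows:
    - {"x":-0.1,"y":-0.07,"z":0.1,"rx":0.01,"ry":0,"rz":0.02}
    - {"x":-0.22,"y":-0.138,"z":0.199,"rx":0.019,"ry":0,"rz":0.034}
    - {"x":-0.19,"y":-0.138,"z":0.25,"rx":0.019,"ry":0,"rz":0.034}
    - {"x":-0.14,"y":-0.138,"z":0.34,"rx":0.019,"ry":0,"rz":0.034}
    - {"x":-0.11,"y":-0.138,"z":0.391,"rx":0.019,"ry":0,"rz":0.034}
    - {"x":-0.11,"y":-0.138,"z":0.391,"rx":0.019,"ry":0,"rz":0.034}
  claw: 0.5

```text
t: 20.82
tool_pos: [0.2539, 0.3453, 0.0721]
tool_rot: [[-0.46, 0.848, 0.263], [0.733, 0.53, -0.427], [-0.501, -0.003, -0.865]]
contact_force: [0.7, 0.2, 0.2]
opening: 0.0426
gripper_force: 0.0
```

play_rows:
  rows:
    - {"x":0,"y":0,"z":0,"rx":0,"ry":0,"rz":0}
    - {"x":0,"y":0,"z":0,"rx":0,"ry":0,"rz":0}
    - {"x":0,"y":0,"z":0,"rx":0,"ry":0,"rz":0}
    - {"x":0,"y":0,"z":0,"rx":0,"ry":0,"rz":0}
  claw: 0.2
  squeeze: 50

```text
t: 21.32
tool_pos: [0.2542, 0.3462, 0.074]
tool_rot: [[-0.459, 0.848, 0.265], [0.735, 0.53, -0.423], [-0.499, 0.001, -0.867]]
contact_force: [0.1, 2.0, 1.6]
opening: 0.0239
gripper_force: 49.5
```

Run:
```python
from h import *
o=get_obs();h=toM(o['tool_pos']);print(o['t'],h.round(4),o['opening'],o['gripper_force'],o['contact_force'].round(1))
kin=np.load('kin.npy');L=lampP();q0=o['joint_positions'];R=Rt(60,-1,-8.15)
for nm,p,RR in (('lift',toW(h[0],h[1],.15),Rt(60,-1,-11.6)),('over',tote(.01,-.026,.15),R)):
    q,e=ik(p,RR,kin,q0);print(nm,p.round(3),mv(p,RR),q.round(),e.round(4),clear(q,kin,L)[0])
```

```text
21.325 [-0.0567 -0.0237  0.074 ] 0.023885144522974536 49.46028292179108 [0.1 2.  1.6]
lift [0.254 0.346 0.15 ] (array([-0.126,  0.   , -0.219]), array([ 0.   , -0.001, -0.001])) [ 68.   6. 119. -25.  75.  47.] 0.0 [0.096 0.154]
over [0.351 0.505 0.15 ] (array([ 0.115,  0.555, -0.358]), array([-0.019, -0.001, -0.034])) [ 66.  23.  97. -26.  77.  41.] 0.0 [0.123 0.307]
```

play_rows:
  rows:
    - {"x":-0.05,"y":0,"z":-0.09,"rx":0,"ry":0,"rz":0}
    - {"x":-0.126,"y":0.0,"z":-0.219,"rx":0,"ry":0,"rz":0}
    - {"x":-0.07,"y":0.13,"z":-0.25,"rx":0,"ry":0,"rz":0}
    - {"x":-0.01,"y":0.27,"z":-0.285,"rx":-0.005,"ry":0,"rz":-0.01}
    - {"x":0.05,"y":0.41,"z":-0.32,"rx":-0.01,"ry":0,"rz":-0.02}
    - {"x":0.115,"y":0.555,"z":-0.358,"rx":-0.019,"ry":0,"rz":-0.034}
    - {"x":0.115,"y":0.555,"z":-0.358,"rx":-0.019,"ry":0,"rz":-0.034}

```text
t: 22.2
tool_pos: [0.3523, 0.5067, 0.1485]
tool_rot: [[-0.503, 0.814, 0.289], [0.705, 0.581, -0.406], [-0.499, -0.0, -0.867]]
contact_force: [-0.5, -0.6, -0.9]
opening: 0.0241
gripper_force: 49.5
```

Run:
```python
from h import *
hold();R=Rt(60,-1,-8.15);print(mv(tote(.01,-.026,.053),R))
```

```text
22.2 [0.3523 0.5067 0.1485] 0.0241 49.510865807533264 [-0.5 -0.6 -0.9]
bar n 6560 slope [0.0611 0.1353] s [-0.0371  0.0355]
(array([0.159, 0.001, 0.275]), array([-0.002, -0.   ,  0.   ]))
```

play_rows:
  rows:
    - {"x":0.05,"y":0,"z":0.09,"rx":0,"ry":0.02,"rz":0}
    - {"x":0.1,"y":0,"z":0.175,"rx":0,"ry":0.037,"rz":0}
    - {"x":0.14,"y":0.001,"z":0.245,"rx":0,"ry":0.037,"rz":0}
    - {"x":0.155,"y":0.001,"z":0.27,"rx":0,"ry":0.037,"rz":0}
    - {"x":0.162,"y":0.001,"z":0.28,"rx":0,"ry":0.037,"rz":0}
    - {"x":0.166,"y":0.001,"z":0.287,"rx":0,"ry":0.037,"rz":0}
    - {"x":0.166,"y":0.001,"z":0.287,"rx":0,"ry":0.037,"rz":0}

```text
t: 23.12
tool_pos: [0.3512, 0.5053, 0.0503]
tool_rot: [[-0.519, 0.814, 0.26], [0.728, 0.581, -0.365], [-0.448, -0.001, -0.894]]
contact_force: [-0.2, 0.4, -2.0]
opening: 0.0236
gripper_force: 49.5
```

play_rows:
  rows:
    - {"x":0.0015,"y":0,"z":0.0028,"rx":0,"ry":0,"rz":0}
    - {"x":0.003,"y":0,"z":0.0056,"rx":0,"ry":0,"rz":0}

```text
t: 23.38
tool_pos: [0.3511, 0.505, 0.048]
tool_rot: [[-0.519, 0.814, 0.259], [0.728, 0.581, -0.365], [-0.448, -0.001, -0.894]]
contact_force: [-0.6, -0.4, -2.1]
opening: 0.0242
gripper_force: 49.5
```

play_rows:
  rows:
    - {"x":0.0015,"y":0,"z":0.0028,"rx":0,"ry":0,"rz":0}
    - {"x":0.0015,"y":0,"z":0.0028,"rx":0,"ry":0,"rz":0}

```text
t: 23.62
tool_pos: [0.3509, 0.5047, 0.0466]
tool_rot: [[-0.52, 0.814, 0.259], [0.727, 0.581, -0.366], [-0.448, -0.002, -0.894]]
contact_force: [-0.6, 0.7, -1.7]
opening: 0.024
gripper_force: 49.5
```

play_rows:
  rows:
    - {"x":0.0015,"y":0,"z":0.0028,"rx":0,"ry":0,"rz":0}
    - {"x":0.0015,"y":0,"z":0.0028,"rx":0,"ry":0,"rz":0}

```text
t: 23.88
tool_pos: [0.351, 0.5049, 0.0459]
tool_rot: [[-0.52, 0.814, 0.259], [0.727, 0.581, -0.366], [-0.448, -0.002, -0.894]]
contact_force: [-0.5, 0.6, 0.4]
opening: 0.024
gripper_force: 49.7
```

play_rows:
  rows:
    - {"x":0.0008,"y":0,"z":0.0015,"rx":0,"ry":0,"rz":0}
    - {"x":0.0008,"y":0,"z":0.0015,"rx":0,"ry":0,"rz":0}

```text
t: 24.12
tool_pos: [0.3509, 0.5049, 0.0456]
tool_rot: [[-0.519, 0.814, 0.259], [0.727, 0.581, -0.366], [-0.448, -0.001, -0.894]]
contact_force: [-1.1, -0.1, 2.2]
opening: 0.0237
gripper_force: 49.9
```

play_rows:
  rows:
    - {"x":0.0008,"y":0,"z":0.0015,"rx":0,"ry":0,"rz":0}
    - {"x":0.0008,"y":0,"z":0.0015,"rx":0,"ry":0,"rz":0}

```text
t: 24.38
tool_pos: [0.3509, 0.505, 0.0451]
tool_rot: [[-0.519, 0.814, 0.259], [0.727, 0.581, -0.366], [-0.448, -0.001, -0.894]]
contact_force: [-2.4, -0.1, 3.1]
opening: 0.0239
gripper_force: 50.1
```

Bar B bears on the pads with about 5 N. Now I release it, withdraw and check.

play_rows:
  rows:
    - {"x":0,"y":0,"z":0,"rx":0,"ry":0,"rz":0}
    - {"x":0,"y":0,"z":0,"rx":0,"ry":0,"rz":0}
    - {"x":0,"y":0,"z":0,"rx":0,"ry":0,"rz":0}
  claw: 0.38

```text
t: 24.75
tool_pos: [0.351, 0.5046, 0.0444]
tool_rot: [[-0.52, 0.814, 0.259], [0.727, 0.581, -0.366], [-0.448, -0.002, -0.894]]
contact_force: [-0.5, -0.3, 0.8]
opening: 0.0322
gripper_force: 0.0
```

play_rows:
  rows:
    - {"x":-0.03,"y":0,"z":-0.06,"rx":0,"ry":0,"rz":0}
    - {"x":-0.09,"y":0,"z":-0.18,"rx":0,"ry":0,"rz":0}
    - {"x":-0.13,"y":0,"z":-0.3,"rx":0,"ry":0,"rz":0}
    - {"x":-0.16,"y":0,"z":-0.4,"rx":0,"ry":0,"rz":0}
    - {"x":-0.16,"y":0,"z":-0.48,"rx":0,"ry":0,"rz":0}
    - {"x":-0.16,"y":0,"z":-0.48,"rx":0,"ry":0,"rz":0}

```text
t: 25.5
tool_pos: [0.3391, 0.5247, 0.1989]
tool_rot: [[-0.519, 0.814, 0.262], [0.73, 0.581, -0.36], [-0.445, 0.004, -0.895]]
contact_force: [-0.4, -0.9, -0.5]
opening: 0.0322
gripper_force: 0.0
```

Run:
```python
from h import *
o=get_obs();print(o['t'],o['tool_pos'].round(3),o['contact_force'].round(1))
for n in('side','scene','wrist'):
    im,d,c=snap(n);W=cloud(d,c);hsv=cv2.cvtColor(im,cv2.COLOR_BGR2HSV).astype(int);M=toM(W)
    q=(W[...,:2]-TC);Q=np.stack([q@tx,q@ty,W[...,2]],-1)
    m=((d>0)&(abs(Q[...,0])<.072)&(abs(Q[...,1])<.062)&(Q[...,2]>.026)&(Q[...,2]<.05)&(hsv[...,1]<70)).astype(np.uint8)
    k_,l,st,_=cv2.connectedComponentsWithStats(m)
    for i in range(1,k_):
        if st[i,4]>150:
            k=Q[l==i];g=np.linalg.lstsq(np.c_[k[:,:2],np.ones(len(k))],k[:,2],rcond=None)[0];print(n,'bar',len(k),rect(k),np.median(k[:,2]).round(4),g[:2].round(3))
    m=(d>0)&(np.abs(M[...,0]+.106)<.05)&(abs(M[...,1]+.145)<.04)&(M[...,2]>.06)&(M[...,2]<.1)
    k=M[m];
    if len(k)>30: zt=np.percentile(k[:,2],98);print(n,'jar',len(k),zt.round(4),rect(k[k[:,2]>zt-.004]))
```

```text
25.5 [0.339 0.525 0.199] [-0.4 -0.9 -0.5]
side bar 736 [  9.2 -24.9  28.2  76.3  89.3] 0.0307 [ 0.005 -0.037]
side bar 793 [11.4 24.8 28.1 76.5 88.5] 0.0306 [ 0.009 -0.03 ]
side jar 359 0.0755 [-113.1 -144.9   28.5   43.6    2.3]
scene bar 591 [12.3 22.  26.1 76.9 89.7] 0.0325 [ 0.013 -0.009]
scene bar 600 [  9.6 -27.7  26.   77.   89.9] 0.0326 [ 0.013 -0.013]
scene jar 603 0.0779 [-105.3 -147.6   41.7   43.9   58.6]
wrist bar 3516 [  9.4 -26.2  26.1  75.5  90. ] 0.0315 [ 0.013 -0.   ]
wrist bar 3500 [11.6 23.6 26.2 74.6 89.9] 0.0314 [0.014 0.018]
```

Both bars lie flat about 50 mm apart on the pads, and the jar stands upright, so I hand the job in.

```bash
python3 -c "
from cell import *
print(job_done())"
```

```text
the job is handed in; nothing more can be done
None
```

The job is handed in, with no verdict returned: both bars lie flat about 50 mm apart on the tote's pads, the jar stands upright on the bench beside the tray, and I never worked near the knob or spanner (their positions were not re-measured), at 25.5 s of the 72 s allowed.

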